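Strip a fan's blades and stow them in the sliding-cover case

TASK

The fan head on the bench is being packed away for repair. First, with the case still shut, take the tin off the case's sliding cover and stand it upright in the middle of the square rubber pad. Then slide the cover fully open and unscrew the fan's hub nut all the way (it is reverse-threaded: clockwise loosens it, and it stays on its stud); draw out every blade that is fitted, lay each one flat on the case's floor, rib up, side by side, and slide the cover fully shut, leaving everything else on the bench where it is and the tin still standing in the middle of the pad.

Things in the scene. Friction and masses are not known exactly. Their poses are not given: they have to be found in the camera images.
- hub_nut (a joint): reverse-threaded hub nut of the fan, rad: 0 = tight, grows as it is turned CLOCKWISE seen from above (which loosens it), stop at 4.2 = fully unscrewed. Captive on its stud; rises with the clamp disc 3.33 mm per rad. About 0.06 N m; stays where left. Blades come free from about 3 rad.
- hub_nut_grip (a point): middle of the nut's grip bar, on the nut's axis; the bar is upright steel, 50 long (this frame's x), 16 thick (y), 32 tall; its top is 12 above this point and its foot (round flange, 46 across) 20 below. Turns and rises with the nut.
- fan_hub: head of a fan lying on its back, fixed: steel motor 112 across in a round wire guard 260 across, 35 high. Origin on the bench below the axis. Blade sockets along its +x, +y, -x, -y (2 mm play each side). A clamp disc 102 across, top 59 above the bench when tight, covers the blade roots; its lip stops them being drawn out until the nut is unscrewed.
- blade0: aluminium fan blade, 110 long (x -63 to +47), may be absent: plate 6 thick, 40 wide, neck 28; on top a rib to grip, 44 long (x), 12 wide (y), 24 high above the plate. Root block at -x: 22 long, 30 wide, 16 high. Origin: underside below the rib's middle, z up. 120 g. Starts in the hub's +x socket, x outward, origin 87 from the axis, 36 above the bench; once unclamped, draw it straight out 30 or more before lifting.
- blade1: aluminium fan blade, 110 long (x -63 to +47), may be absent: plate 6 thick, 40 wide, neck 28; on top a rib to grip, 44 long (x), 12 wide (y), 24 high above the plate. Root block at -x: 22 long, 30 wide, 16 high. Origin: underside below the rib's middle, z up. 120 g. Starts in the hub's +y socket, x outward, origin 87 from the axis, 36 above the bench; once unclamped, draw it straight out 30 or more before lifting.
- blade2: aluminium fan blade, 110 long (x -63 to +47), may be absent: plate 6 thick, 40 wide, neck 28; on top a rib to grip, 44 long (x), 12 wide (y), 24 high above the plate. Root block at -x: 22 long, 30 wide, 16 high. Origin: underside below the rib's middle, z up. 120 g. Starts in the hub's -x socket, x outward, origin 87 from the axis, 36 above the bench; once unclamped, draw it straight out 30 or more before lifting.
- blade3: aluminium fan blade, 110 long (x -63 to +47), may be absent: plate 6 thick, 40 wide, neck 28; on top a rib to grip, 44 long (x), 12 wide (y), 24 high above the plate. Root block at -x: 22 long, 30 wide, 16 high. Origin: underside below the rib's middle, z up. 120 g. Starts in the hub's -y socket, x outward, origin 87 from the axis, 36 above the bench; once unclamped, draw it straight out 30 or more before lifting.
- case_in (a point): middle of the inner floor of the wooden tool case (fixed), 6 above the bench. Inside 136 (x) by 208 (y); walls 6 thick, those across x reach 38 above this point, the side walls 50. Blades fit side by side along x, e.g. at y = -72, -24, 24, 72. The cover opens along this frame's +x, away from the robot.
- case_cover (a joint): sliding cover of the case, m: 0 = shut, 0.146 = fully open, stays where it is left, about 3 N to slide. Plate 148 x 206 x 6, top 52 above the bench.
- cover_handle (a point): middle of the cover's wooden handle bar, 14 thick (x of the case), 60 long (y of the case), standing 30 above the cover's top; this point is 16 above the cover's top and 14 below the bar's top; 60 from the cover's middle, at the end nearer to the robot. Moves with the cover; axes as the case's.
- tin: squat steel tin, 62 across, 45 tall, upright, 220 g; it starts on top of the case's cover. Origin: centre of its underside, z up.
- pad: square black rubber pad 110 x 110 x 5, fixed flat on the bench. Origin: centre of its underside.
- tape_roll: roll of paper tape lying flat, 64 across, 22 high; a bystander, leave it alone. Origin at the centre of its underside or at its middle.
- offcut: wood offcut 90 x 35 x 20; a bystander, leave it alone. Origin at the centre of its underside or at its middle.
- screwdriver: screwdriver lying flat; a bystander, leave it alone. Origin at the centre of its underside or at its middle.
- spanner: spanner lying flat; a bystander, leave it alone. Origin at the centre of its underside or at its middle.
- oil_bottle: blue plastic bottle, 60 across, 140 tall; a bystander, leave it alone. Origin at the centre of its underside or at its middle.
- nail_jar: glass jar with steel cap, 64 across, 90 tall; a bystander, leave it alone. Origin at the centre of its underside or at its middle.
Not all that is in view belongs to the job. What is shaped like the blade3 but blue or orange is not meant.

How it is judged:
By the outcome, as a careful person would: the job done as asked, in the order asked, and still so for the second after the job is handed in, with the robot touching nothing.
Of blade0, blade1, blade2, blade3 only 2 to 4 are there at a start; the rules pass over those that are not, and their reading is None.
At some moment in a run one of tin may be knocked a few centimetres aside while the robot is not near it.
It also fails if it takes over 210 s, if anything falls off the work surface, if the arm or the gripper's body presses on something with over 40 N, if the wrist force passes 120 N, or if a joint passes its speed limit or range.

ROBOT

A 6-joint arm with a two-finger parallel gripper is mounted at the origin on the work surface. World frame = base frame: x ahead of the robot, y to its left, z up, the work surface at z = 0. Lengths are in mm, angles in rad, forces in N, time in s.
With the tool pointing down it reaches from about 350 to 850 mm from the base axis. Payload 8.1 kg.
Tool frame: the origin (TCP) lies midway between the tips of the shut fingers; the grasp point (between the pads) lies 19 mm behind it; y points along the fingers, x is the direction in which the jaws open and shut, and the axes are right-handed (so a half turn about y gives the same grasp; the last joint's range is limited). The gripper opens to 85 mm and grips with 20 to 120 N. Pads are 22 mm wide; open, the fingers measure 114 mm over their backs; the gripper's body (76 mm by 85 mm) begins 54 mm behind the grasp point. The pads swing forward as they close: fully open they stand 13 mm farther back than shut.
Start: joints at [-1.411, 0.13, 1.488, -0, 1.523, -0.085], TCP at [145.438, -582.111, 231.292] pointing down, gripper open.
Joint ranges: [-2.96, 2.96], [-0.89, 2.26], [0.02, 2.5], [-1.34, 4.48], [0, 2.73], [-2.66, 2.66]. Speed limits (rad/s): [2.39, 2.39, 2.79, 3.14, 3.14, 3.14].

INTERFACE

Orientations are given as a 3x3 rotation matrix whose columns are the frame's x, y, z axes.
In Python, from rig import ctrl gives the robot as it stands. The module is installed in compiled form; this text tells all that it offers.
- The arm moves only by the shell command python3 -m pendant 'ROWS' [FORCE]. ROWS is JSON, a list of rows, each a list of 3 entries, a list of its own where there are three numbers: the shift along the tool's x, y, z in mm, then the turn, a rotation vector about the tool's x, y, z in rad, then the closure, from -1 (fully open) to 1 (shut). A call has 1 to 12 rows; each row shifts and turns the commanded pose from where the row before left it, along the tool's axes as they then stand; what a row does not reach is not made up. A row lasts 1/8 s, in which the tool goes at most 62.5 mm and 10.7 degrees, less where a joint would pass 70% of its speed; a pose out of reach is approached as far as the arm can. A call with a gripper value outside its range is refused whole. The fingers move at their own pace and stop on an object; FORCE is the grip in N (left out, the last holds). Time passes only in rows, so rows that do not move let the fingers close. It gives the time, the measured TCP pose, the force and the opening at its end, in the units of the state.
- ctrl.observe(): the state, without advancing time (a new reading comes with each control period).
- ctrl.get_image(name): name is "scene" or "side" or "wrist"; returns a dict with "frame" (384x512x3 uint8, red, green, blue), "fx", "fy", "cx", "cy" (pixels), "k1" (the pictures are not rectified: a ray, as slopes to the right and down, at radius r is drawn at 1 + k1 r^2 times it, then the intrinsics apply), "rvec" (rotation vector, rad) and "tvec" (3), from world to camera coordinates, as OpenCV has them; the wrist camera has in their place "hand_eye" (4x4, takes a point from camera to tool coordinates, whose origin is the TCP and whose axes are the tool frame's). Camera axes: x right, y down, z forward; pixel columns grow to the right and rows downward; lengths in mm; the calibration is good to about 2 mm. A picture is of the moment at which its call begins: read the wrist's pose just before it. There is no depth.
- ctrl.close_job(): hands the job in, once; it reports no verdict.
The state is a dict: "clock": time; "joint_positions": joint angles; "qd": joint speeds; "joint_torque": joint torques, N m; "tool_pos": TCP position; "tcp_rot": TCP orientation; "ft_force": force on the tool from outside, world axes, zero at the start; "ft_torque": the same for the moment, N m; "width": opening from 0.0 (shut) to 1.0 (fully open).
Only numpy, scipy, OpenCV 4.12 (cv2) and the standard library are available. Lean on these libraries where they do the work, as an engineer would, in place of code of your own. Each camera call takes 0.05 s, during which the arm holds its last target.

## Working session

There is one attempt and no reset: what is moved stays moved. The work goes in short steps, Python scripts to look and compute and a shell command to move; the robot and the scene stay as the last step left them, time stands still between calls to the robot, and variables do not carry over. Pictures are saved under pics/ and viewed, and the job is handed in when it is done.

```bash
mkdir -p pics; ls
cat > h.py <<'E'
import numpy as np, cv2
from rig import ctrl
def snap(name,fn):
    s=ctrl.observe(); im=ctrl.get_image(name); cv2.imwrite('pics/'+fn,im['frame'][:,:,::-1]); return s,im
def cam(im,s=None):
    if 'hand_eye' in im:
        T=np.array(im['hand_eye']);R=np.array(s['tcp_rot']);p=np.array(s['tool_pos'])
        return R@T[:3,:3], R@T[:3,3]+p
    R,_=cv2.Rodrigues(np.array(im['rvec'],float)); return R.T, -R.T@np.array(im['tvec'],float).ravel()
def ray(im,u,v,s=None):
    xd=(u-im['cx'])/im['fx'];yd=(v-im['cy'])/im['fy'];rd=np.hypot(xd,yd);r=rd
    for _ in range(50): r=rd/(1+im['k1']*r*r)
    k=1+im['k1']*r*r
    R,c=cam(im,s); return c,R@np.array([xd/k,yd/k,1])
def onz(im,u,v,z,s=None):
    c,d=ray(im,u,v,s); return c+d*(z-c[2])/d[2]
def proj(im,P,s=None):
    R,c=cam(im,s); q=R.T@(np.array(P,float)-c); x,y=q[0]/q[2],q[1]/q[2]; k=1+im['k1']*(x*x+y*y)
    return im['fx']*x*k+im['cx'],im['fy']*y*k+im['cy']
E
python3 - <<'E'
from h import *
for n in ['scene','side','wrist']:
    s,im=snap(n,n+'0.png'); print(n,{k:np.round(v,3).tolist() for k,v in im.items() if k!='frame'}); print(cam(im,s)[1])
    big=cv2.resize(im['frame'][:,:,::-1],(800,600),interpolation=cv2.INTER_CUBIC);cv2.imwrite('pics/'+n+'0b.png',big)
print(s)
E
```

```text
pics
scene {'fx': 357.107, 'fy': 357.107, 'cx': 252.247, 'cy': 193.664, 'k1': -0.052, 'rvec': [1.607, 1.907, -0.791], 'tvec': [95.556, -265.798, 1329.173]}
[1143.52470342   75.82947918  730.12471779]
side {'fx': 365.023, 'fy': 365.023, 'cx': 257.689, 'cy': 195.886, 'k1': -0.065, 'rvec': [0.457, -2.812, 1.056], 'tvec': [441.083, 185.101, 1129.295]}
[238.02149111 713.11733056 968.98511925]
wrist {'fx': 340.042, 'fy': 340.042, 'cx': 262.764, 'cy': 189.549, 'k1': 0.018, 'hand_eye': [[1.0, 0.0, -0.001, 0.462], [0.001, -0.305, 0.952, -143.055], [-0.0, -0.952, -0.305, 77.731], [0.0, 0.0, 0.0, 1.0]]}
[ 220.92463743 -563.454562    373.39638234]
{'clock': 0.1, 'joint_positions': array([-1.41139431e+00,  1.31110989e-01,  1.48917674e+00,  2.39759042e-06,
        1.52301782e+00, -8.54208467e-02]), 'qd': array([-4.40427132e-04, -2.30182221e-03, -2.79879855e-03,  2.05113390e-03,
        3.75269754e-05,  3.72911485e-04]), 'joint_torque': array([ 2.99209823e-04, -5.70948350e+01, -5.01945806e+01, -3.13672563e-04,
        8.06372787e-03,  5.14836429e-06]), 'tool_pos': array([ 145.36064168, -581.60523245,  230.33071119]), 'tcp_rot': array([[ 2.42384135e-01, -2.69518856e-04,  9.70180323e-01],
       [-9.70178859e-01,  1.69155491e-03,  2.42384240e-01],
       [-1.70644041e-03, -9.99998533e-01,  1.48524578e-04]]), 'ft_force': array([-0.66188509,  0.00097022, -0.53423619]), 'ft_torque': array([ 0.00395052, -0.00733213,  0.04985028]), 'width': 1.000932911112031}
```

View pics/scene0b.png

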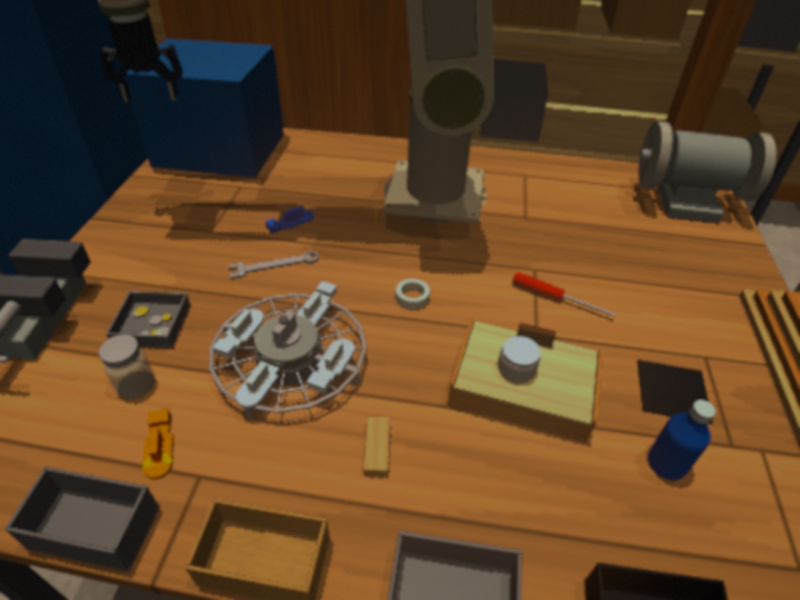

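View pics/side0b.png

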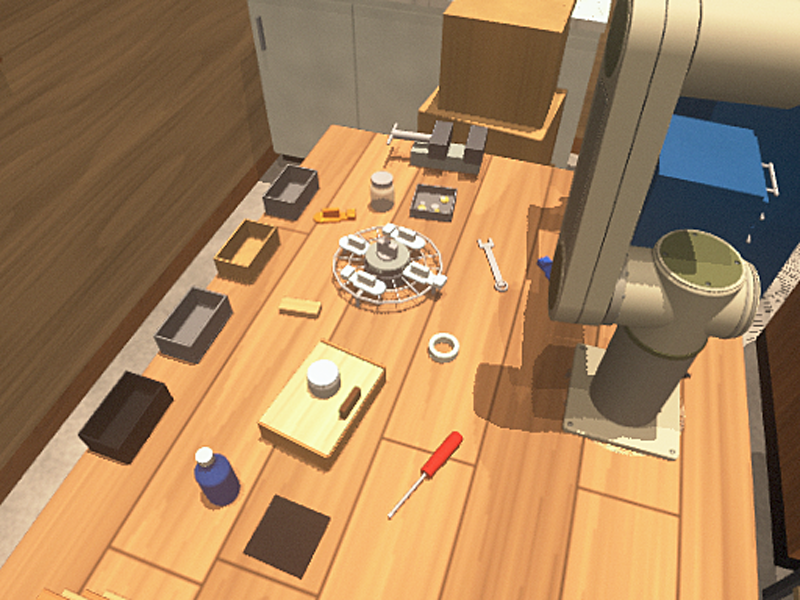

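View pics/wrist0b.png

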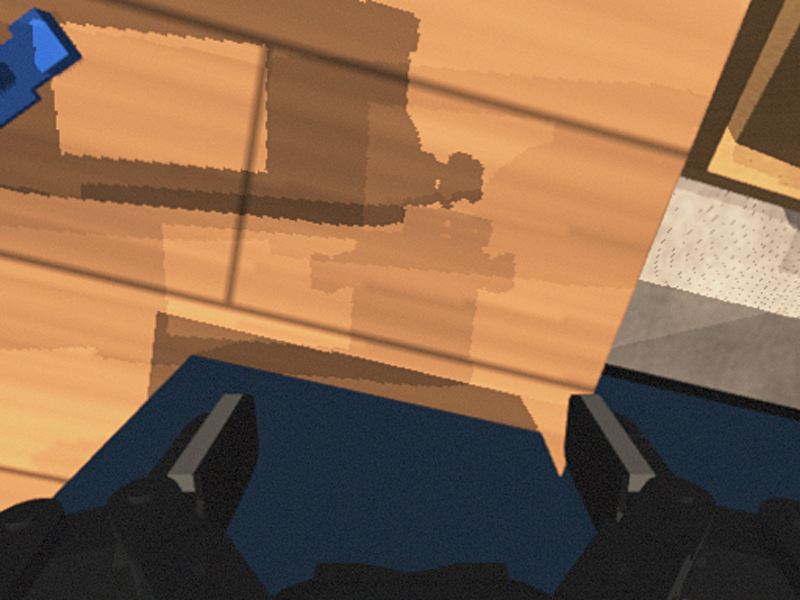

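Run:
```python
from h import *
a=cv2.imread('pics/scene0.png');b=cv2.imread('pics/side0.png')
def c(im,x,y,w,h,f):cv2.imwrite('pics/'+f,cv2.resize(im[y:y+h,x:x+w],(800,600),interpolation=cv2.INTER_CUBIC))
c(a,280,195,200,150,'c1.png');c(b,150,210,160,120,'c2.png')
c(a,120,170,140,105,'c3.png');c(b,200,130,100,75,'c4.png')
```

```text
(no output)
```

View pics/c1.png

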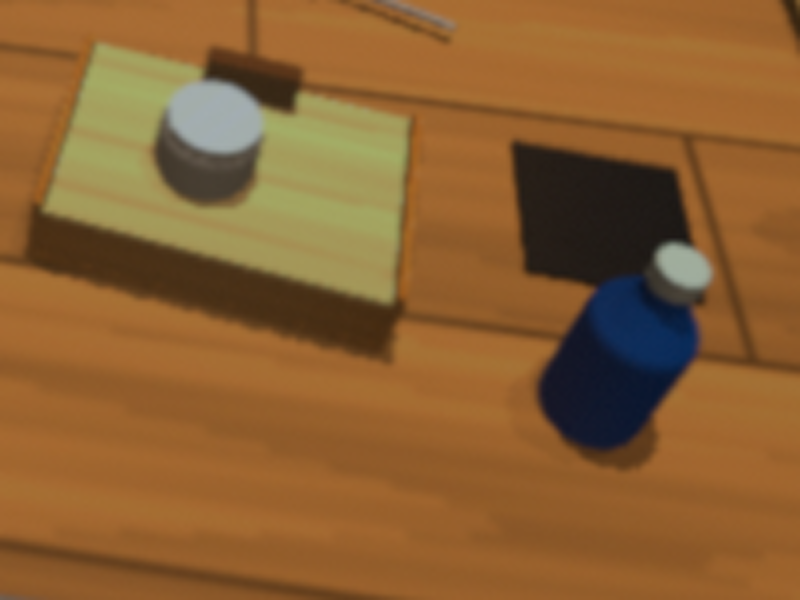

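View pics/c2.png

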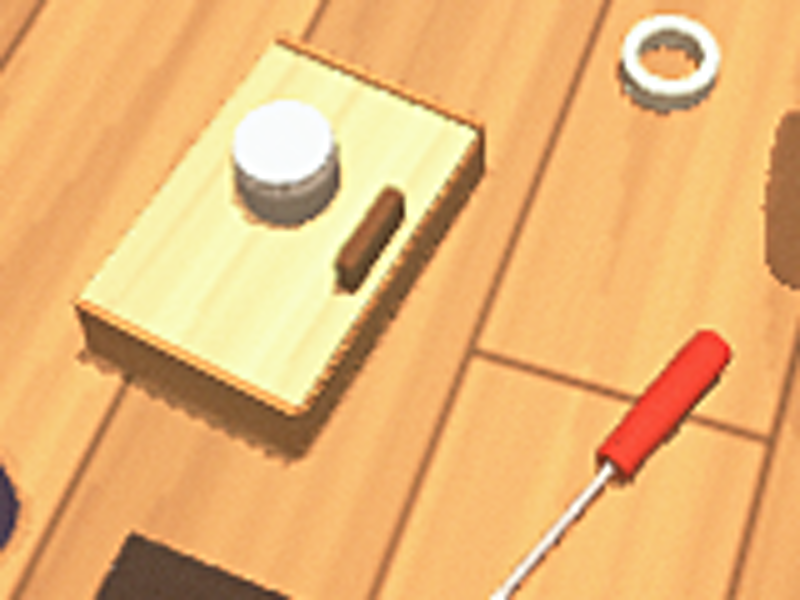

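View pics/c3.png

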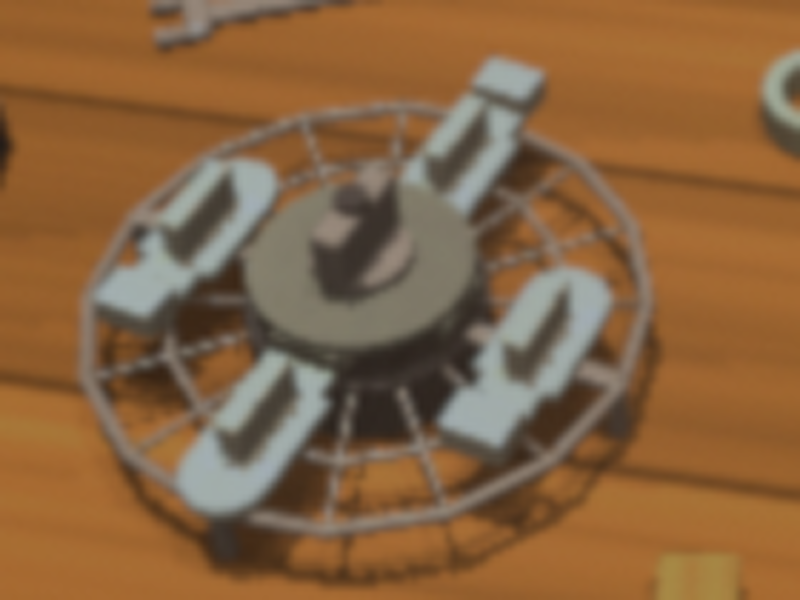

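View pics/c4.png

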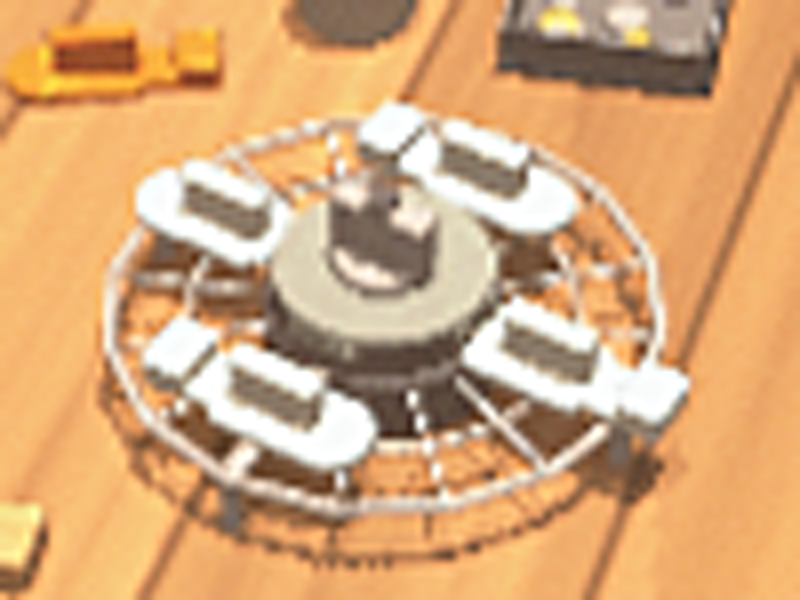

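Run:
```python
from h import *
_,A=snap('scene','s1.png');_,B=snap('side','d1.png')
import itertools
def tri(a,b):
    c1,d1=ray(A,*a);c2,d2=ray(B,*b);d1/=np.linalg.norm(d1);d2/=np.linalg.norm(d2)
    M=np.c_[d1,-d2];t=np.linalg.lstsq(M,c2-c1,rcond=None)[0];p,q=c1+d1*t[0],c2+d2*t[1];return np.round((p+q)/2,1),round(np.linalg.norm(p-q),1)
f=lambda x,y,ox,oy,k:(ox+x/k,oy+y/k)
a=lambda x,y:f(x,y,280,195,4); b=lambda x,y:f(x,y,150,210,5)
print('tin top',tri(a(214,118),b(284,143)),onz(A,*a(214,118),97),onz(B,*b(284,143),97))
for n,p,q in [('c far right(-?)',(95,42),(485,130)),('c2',(412,118),(305,410)),('c3',(398,303),(80,303)),('c4',(42,210),(280,42))]:
    print(n,tri(a(*p),b(*q)),onz(A,*a(*p),56),onz(B,*b(*q),56))
print('handle top ends',onz(B,*b(392,195),82),onz(B,*b(348,272),82))
print('pad', [np.round(onz(B,x/1.5625,y/1.5625,5)[:2]) for x,y in [(275,495),(329,517),(299,577),(245,545)]])
print('padA',[np.round(onz(A,*a(x,y),5)[:2]) for x,y in [(512,140),(676,170),(527,272)]])
a=lambda x,y:f(x,y,120,170,800/140); b=lambda x,y:f(x,y,200,130,8)
print('disc',onz(A,*a(362,262),59),onz(B,*b(384,265),59))
for n,p,q in [('L',(200,205),(235,200)),]: pass
for n,q in [('nw',(228,205)),('ne',(485,150)),('sw',(278,385)),('se',(552,340))]:
    print(n,onz(B,*b(*q),60))
print('blades A tip/root',[np.round(onz(A,*a(*p),42)[:2]) for p in [(210,500),(320,370),(515,75),(255,180),(130,300),(590,290),(480,425)]])
```

```text
tin top (array([558.5, 188.4,  92.3]), np.float64(0.9)) [563.18674709 187.92914344  97.        ] [556.60363097 190.85232231  97.        ]
c far right(-?) (array([462.7, 115.8,  48.4]), np.float64(4.4)) [472.14406061 117.06442577  56.        ] [460.04180148 118.46089311  56.        ]
c2 (array([494.5, 321.8,  48.1]), np.float64(3.9)) [503.4612836  320.37281703  56.        ] [491.37095884 323.40450742  56.        ]
c3 (array([641.2, 301. ,  48. ]), np.float64(1.3)) [647.54089317 298.89913191  56.        ] [637.43844708 304.05944116  56.        ]
c4 (array([608.6,  93. ,  47.7]), np.float64(4.0)) [616.56863345  94.33537234  56.        ] [604.57419624  96.54617169  56.        ]
handle top ends [489.18942674 195.04450681  82.        ] [494.03397616 249.96459955  82.        ]
pad [array([567., 401.]), array([463., 406.]), array([470., 513.]), array([576., 496.])]
padA [array([463., 405.]), array([471., 513.]), array([573., 399.])]
disc [ 566.90105773 -182.35047122   59.        ] [ 561.01256965 -179.41023503   59.        ]
nw [ 641.20735125 -192.78217538   60.        ]
ne [ 541.64108181 -266.46598686   60.        ]
sw [579.29786393 -93.40779843  60.        ]
se [ 475.4560254  -157.51735463   60.        ]
blades A tip/root [array([ 690., -211.]), array([ 616., -188.]), array([ 417., -151.]), array([ 511., -254.]), array([ 593., -284.]), array([550., -83.]), array([ 633., -112.])]
```

```bash
python3 -m pendant '[[[-37,-10,33],[0,0,0],-1],[[-37,-10,33],[0,0,0],-1],[[-37,-10,33],[0,0,0],-1],[[-37,-10,33],[0,0,0],-1],[[-37,-10,33],[0,0,0],-1],[[-37,-10,33],[0,0,0],-1],[[-37,-10,33],[0,0,0],-1],[[-37,-10,33],[0,0,0],-1],[[-37,-10,33],[0,0,0],-1],[[-37,-10,33],[0,0,0],-1]]' 60
python3 -m pendant '[[[-37,0,33],[0,0,0],-1],[[-37,0,33],[0,0,0],-1],[[-37,0,33],[0,0,0],-1],[[-37,0,33],[0,0,0],-1],[[-37,0,33],[0,0,0],-1],[[-37,0,33],[0,0,0],-1],[[-37,0,33],[0,0,0],-1],[[0,0,0],[0,0.18,0],-1],[[0,0,0],[0,0.18,0],-1],[[0,0,0],[0,0,0],-1],[[0,0,0],[0,0,0],-1]]'
cat >> h.py <<'E'
def big(im,fn): cv2.imwrite('pics/'+fn,cv2.resize(im['frame'][:,:,::-1],(800,600),interpolation=cv2.INTER_CUBIC))
def go(x,y,z,yaw=None):
    "tool-axis shift to world point; yaw = wanted world angle of tool x; turn printed about tool y"
    s=ctrl.observe();R=np.array(s['tcp_rot']);p=np.array(s['tool_pos'])
    a=np.arctan2(R[1,0],R[0,0]); t=0
    if yaw is not None:
        t=-(yaw-a); t=(t+np.pi/2)%np.pi-np.pi/2
        R=R@cv2.Rodrigues(np.array([0,t,0.]))[0]
    d=R.T@(np.array([x,y,z])-p)
    print('clock',round(s['clock'],2),'pos',np.round(p,1),'toolx yaw',round(a,3),'turn',round(t,3),'shift after turn',np.round(d,1),'F',np.round(s['ft_force'],1),'w',round(s['width'],3),'j',np.round(s['joint_positions'],2))
E
python3 - <<'E'
from h import *
go(560,189,330,-1.724)
s,im=snap('wrist','w1.png');big(im,'w1b.png')
E
```

```text
clock: 1.5
tool_pos: [376.4, -141.6, 331.8]
tcp_rot: [[0.242, 0.001, 0.97], [-0.97, -0.0, 0.242], [0.001, -1.0, 0.001]]
ft_force: [0.9, -1.7, 0.3]
width: 1.001
clock: 2.88
tool_pos: [537.2, 164.0, 331.3]
tcp_rot: [[-0.111, -0.0, 0.994], [-0.994, -0.0, -0.111], [0.0, -1.0, -0.0]]
ft_force: [0.9, 0.0, -1.1]
width: 0.997
clock 2.88 pos [537.2 164.  331.3] toolx yaw -1.682 turn 0.042 shift after turn [-28.2   1.3  18.7] F [ 0.9  0.  -1.1] w 0.997 j [ 0.2   0.01  1.44 -0.    1.7   1.89]
```

View pics/w1b.png

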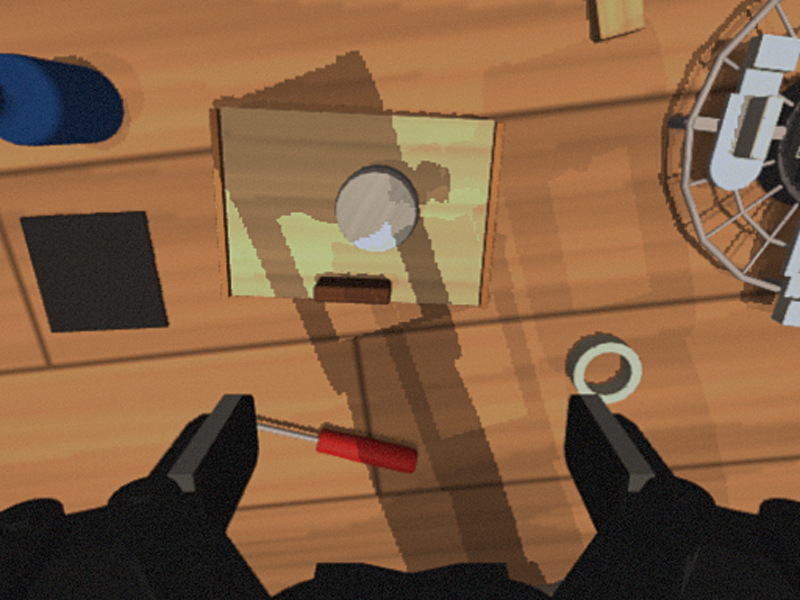

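Run:
```python
from h import *
s,im=snap('wrist','w2.png')
k=1.5625
f=lambda x,y,z:np.round(onz(im,x/k,y/k,z,s)[:2],1)
print('cam',cam(im,s)[1])
# tin top: bright disc -> ellipse from contour
g=im['frame'].astype(int);sat=g.max(2)-g.min(2)
m=((sat<45)&(g.max(2)>90)).astype(np.uint8);m[:, :]=m
cs,_=cv2.findContours(m,cv2.RETR_EXTERNAL,cv2.CHAIN_APPROX_NONE)
for c in cs:
    x,y,w,h=cv2.boundingRect(c)
    if w>25 and 180<x<300: print('blob',x*k,y*k,w*k,h*k,cv2.fitEllipse(c),cv2.contourArea(c),f(*(np.array(cv2.fitEllipse(c)[0])*k),97))
pc=[f(*p,5) for p in [(22,217),(146,211),(168,326),(52,332)]];print('pad',pc,np.mean(pc,0),[np.linalg.norm(pc[i]-pc[i-1]) for i in range(4)])
# pad by mask
d=(g.max(2)<60).astype(np.uint8);d[:,120:]=0;d[:120]=0;d[230:]=0
cs,_=cv2.findContours(d,cv2.RETR_EXTERNAL,cv2.CHAIN_APPROX_NONE);c=max(cs,key=cv2.contourArea)
ap=cv2.approxPolyDP(c,5,True)[:,0];print('padmask',[(p*k).round().tolist()+f(*(p*k),5).tolist() for p in ap])
# case inner cover corners
print('walls y+ side',f(213,110,56),f(228,295,56),'y- side',f(500,122,56),f(488,306,56))
print('handle top',f(317,291,82),f(391,296,82),f(318,278,82),f(391,281,82))
print('tape',f(607,372,22))
```

```text
cam [614.59257058 154.62293097 474.38902193]
blob 334.375 171.875 82.8125 79.6875 ((239.85958862304688, 135.0402374267578), (49.718711853027344, 51.6920051574707), 127.5243148803711) 2013.5 [560.4 186.5]
pad [array([575.9, 502.5]), array([569.4, 394. ]), array([461.5, 402. ]), array([467.8, 510.9])] [518.65 452.35] [np.float64(108.42587329599883), np.float64(108.69452608112333), np.float64(108.19616444218342), np.float64(109.08207918810494)]
padmask [[142.0, 211.0, 569.8, 397.3], [20.0, 219.0, 574.6, 504.4], [53.0, 331.0, 468.5, 509.6], [167.0, 323.0, 464.1, 402.1]]
walls y+ side [641.7 299.1] [499.4 319.4] y- side [609.8  88.3] [465.9 106.9]
handle top [502.1 240.3] [491.7 184. ] [512.3 237.9] [503.7 182.5]
tape [376.4  -2.8]
```

```bash
python3 -m pendant '[[[-7,50,5],[0,0,0],-1],[[-7,50,5],[0,0,0],-1],[[-7,50,5],[0,0,0],-1],[[-5.5,50,5],[0,0,0],-1],[[0,0,0],[0,0,0],-1],[[0,0,0],[0,0,0],-1]]'
python3 - <<'E'
from h import *
go(560,188,57)
s,im=snap('wrist','w3.png');big(im,'w3b.png')
E
```

```text
clock: 3.72
tool_pos: [561.1, 188.1, 133.5]
tcp_rot: [[-0.114, 0.002, 0.993], [-0.993, 0.0, -0.114], [-0.001, -1.0, 0.002]]
ft_force: [0.4, 0.5, 1.4]
width: 1.0
clock 3.73 pos [561.1 188.1 133.5] toolx yaw -1.685 turn 0 shift after turn [ 0.3 76.5 -1.2] F [0.4 0.5 1.4] w 1.0 j [ 0.24  0.17  1.62 -0.    1.34  1.92]
```

View pics/w3b.png

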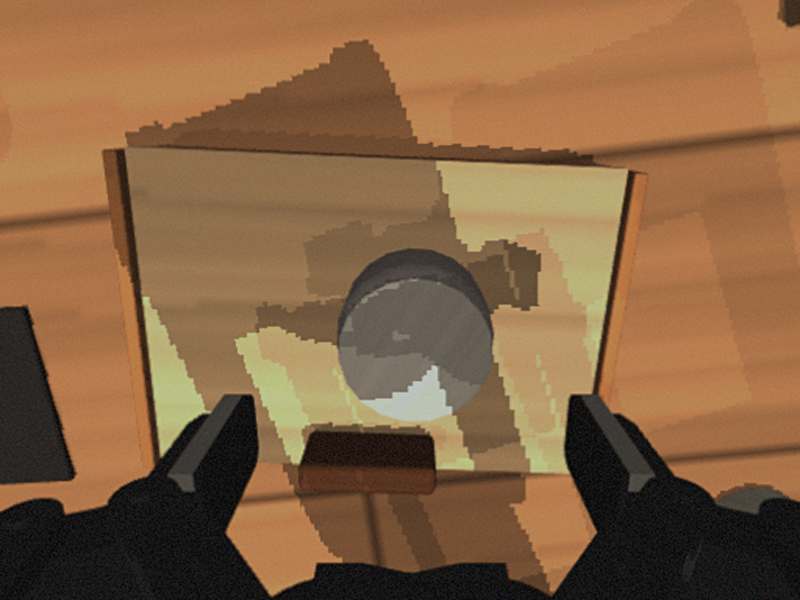

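Run:
```python
from h import *
s,im=snap('wrist','w4.png');k=1.5625
f=lambda x,y,z:np.round(onz(im,x/k,y/k,z,s)[:2],1)
print('tin',f(416,349,97),f(340,349,97),f(493,349,97),f(416,279,97),f(416,420,97))
print('walls',f(105,152,56),f(646,174,56),f(598,400,56),f(152,460,56))
print('inner edges',f(126,150,52),f(629,170,52))
print('handle top far edge',f(311,432,82),f(433,434,82),'near',f(301,470,82),f(435,470,82))
```

```text
tin [561.4 186. ] [564.6 213.8] [558.2 157.8] [588. 183.] [532.  189.3]
walls [643.2 302. ] [609.8  86.2] [508.8 106.4] [500.9 320.6]
inner edges [643.2 295.6] [611.8  91.5]
handle top far edge [522.5 234.6] [515.7 183.8] near [504.7 242. ] [498.1 184.7]
```

```bash
python3 -m pendant '[[[0.5,20,0],[0,0,0],-1],[[0.5,20,0],[0,0,0],-1],[[0.5,20,0],[0,0,0],-1],[[0,16,0],[0,0,0],-1],[[0,0,0],[0,0,0],-1],[[0,0,0],[0,0,0],1],[[0,0,0],[0,0,0],1],[[0,0,0],[0,0,0],1],[[0,0,0],[0,0,0],1],[[0,0,0],[0,0,0],1],[[0,0,0],[0,0,0],1],[[0,0,0],[0,0,0],1]]' 60
python3 - <<'E'
from h import *
go(561,188,157)
E
```

```text
clock: 5.32
tool_pos: [561.2, 186.9, 56.7]
tcp_rot: [[-0.115, 0.003, 0.993], [-0.993, 0.001, -0.115], [-0.001, -1.0, 0.002]]
ft_force: [1.2, -0.8, 5.9]
width: 0.702
clock 5.33 pos [561.2 186.9  56.7] toolx yaw -1.686 turn 0 shift after turn [  -1.2 -100.3   -0. ] F [ 1.2 -0.8  5.9] w 0.702 j [ 0.23  0.25  1.68 -0.    1.21  1.92]
```

```bash
python3 -m pendant '[[[0,-30,0],[0,0,0],1],[[0,-40,0],[0,0,0],1],[[0,-40,0],[0,0,0],1],[[0,-20,0],[0,0,0],1],[[0,0,0],[0,0,0],1]]'
python3 - <<'E'
from h import *
_,A=snap('scene','s2.png')
k=1.5625
print('bottle cap top',onz(A,703/k,409/k,140),'base',onz(A,672/k,465/k,0))
go(519,454,188)
E
```

```text
clock: 5.95
tool_pos: [560.8, 186.9, 186.5]
tcp_rot: [[-0.115, 0.002, 0.993], [-0.993, 0.001, -0.115], [-0.001, -1.0, 0.002]]
ft_force: [0.4, -0.1, -2.2]
width: 0.702
bottle cap top [663.17965573 418.42948415 140.        ] base [662.71978685 429.30926064   0.        ]
clock 6.0 pos [559.8 186.6 184.5] toolx yaw -1.686 turn 0 shift after turn [-260.9   -3.5  -71.3] F [-0.8  0.4 -3.2] w 0.706 j [0.23 0.13 1.57 0.   1.44 1.92]
```

```bash
python3 -m pendant '[[[-43.5,0,-12],[0,0,0],1],[[-43.5,0,-12],[0,0,0],1],[[-43.5,0,-12],[0,0,0],1],[[-43.5,0,-12],[0,0,0],1],[[-43.5,0,-12],[0,0,0],1],[[-43.5,0,-12],[0,0,0],1],[[0,0,0],[0,0,0],1],[[0,0,0],[0,0,0],1]]'
python3 - <<'E'
from h import *
go(519,454,10)
s,im=snap('wrist','w5.png');big(im,'w5b.png')
E
```

```text
clock: 7.0
tool_pos: [517.5, 453.2, 182.4]
tcp_rot: [[-0.114, -0.003, 0.993], [-0.993, -0.003, -0.114], [0.003, -1.0, -0.003]]
ft_force: [1.2, 0.1, -2.6]
width: 0.698
clock 7.0 pos [517.5 453.2 182.4] toolx yaw -1.686 turn 0 shift after turn [ -1.5 172.4   1.8] F [ 1.2  0.1 -2.6] w 0.698 j [ 0.65  0.4   1.27 -0.    1.48  2.33]
```

View pics/w5b.png

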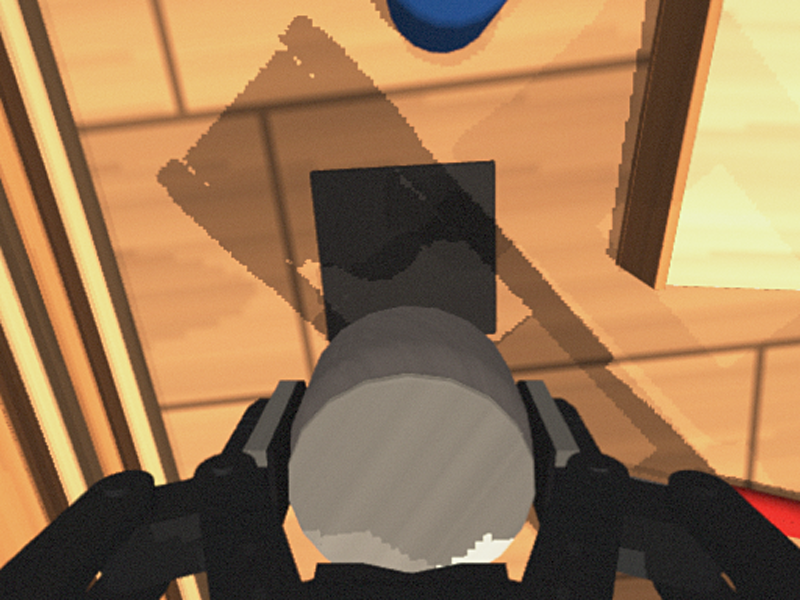

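Run:
```python
from h import *
s,im=snap('wrist','w6.png');k=1.5625
f=lambda x,y,z:np.round(onz(im,x/k,y/k,z,s)[:2],1)
a,b,c=f(311,171,5),f(495,160,5),f(497,333,5);print(a,b,c,np.linalg.norm(a-b),np.linalg.norm(b-c),'centre',(a+c)/2)
go(*((a+c)/2),10)
```

```text
[576.6 504.3] [570.4 396.2] [461.4 402.2] 108.27765235726163 109.16501271011697 centre [519.   453.25]
clock 7.1 pos [518.4 452.8 183.8] toolx yaw -1.687 turn 0 shift after turn [ -0.9 173.8   0.8] F [ 0.5 -0.  -2.3] w 0.699 j [ 0.64  0.39  1.27 -0.    1.48  2.33]
```

Centre (519,453) agrees across views. Lowering to 14 first.

```bash
python3 -m pendant '[[[-0.5,45,1],[0,0,0],1],[[-0.5,45,0],[0,0,0],1],[[0,45,0],[0,0,0],1],[[0,26,0],[0,0,0],1],[[0,5,0],[0,0,0],1],[[0,0,0],[0,0,0],1],[[0,0,0],[0,0,0],1]]'
python3 - <<'E'
from h import *
go(519,453,10)
E
```

```text
clock: 7.98
tool_pos: [521.1, 455.8, 21.7]
tcp_rot: [[-0.115, 0.003, 0.993], [-0.993, 0.002, -0.115], [-0.002, -1.0, 0.003]]
ft_force: [-0.4, -0.3, -1.2]
width: 0.698
clock 7.97 pos [521.1 455.8  21.7] toolx yaw -1.686 turn 0 shift after turn [ 3.  11.7 -1.8] F [-0.4 -0.3 -1.2] w 0.698 j [ 0.64  0.54  1.38 -0.    1.22  2.33]
```

```bash
python3 -m pendant '[[[1.5,4,-1],[0,0,0],1],[[1.5,3,-0.8],[0,0,0],1],[[0,2,0],[0,0,0],1],[[0,1,0],[0,0,0],1],[[0,0,0],[0,0,0],1],[[0,0,0],[0,0,0],1]]'
python3 - <<'E'
from h import *
go(519,453,10)
E
```

```text
clock: 8.72
tool_pos: [517.6, 452.5, 9.8]
tcp_rot: [[-0.115, 0.0, 0.993], [-0.993, 0.0, -0.115], [-0.0, -1.0, 0.0]]
ft_force: [-3.2, -2.6, 4.4]
width: 0.701
clock 8.72 pos [517.6 452.5   9.8] toolx yaw -1.686 turn 0 shift after turn [-0.7 -0.2  1.3] F [-3.2 -2.6  4.4] w 0.701 j [0.64 0.55 1.39 0.   1.2  2.33]
```

```bash
python3 -m pendant '[[[0,0,1],[0,0,0],-1],[[0,0,0],[0,0,0],-1],[[0,0,0],[0,0,0],-1],[[0,0,0],[0,0,0],-1],[[0,-20,0],[0,0,0],-1],[[0,-40,0],[0,0,0],-1],[[0,-40,0],[0,0,0],-1],[[0,-40,0],[0,0,0],-1],[[0,-40,0],[0,0,0],-1],[[0,0,0],[0,0,0],-1],[[0,0,0],[0,0,0],-1]]'
python3 - <<'E'
from h import *
go(495,218,190,-1.724+1.571)
s,im=snap('wrist','w7.png');big(im,'w7b.png')
k=1.5625
E
```

```text
clock: 10.1
tool_pos: [518.6, 452.3, 190.3]
tcp_rot: [[-0.115, 0.001, 0.993], [-0.993, 0.001, -0.115], [-0.001, -1.0, 0.001]]
ft_force: [0.1, -0.1, -0.6]
width: 0.997
clock 10.1 pos [518.6 452.3 190.3] toolx yaw -1.686 turn -1.533 shift after turn [ 1.240e+01  1.000e-01 -2.351e+02] F [ 0.1 -0.1 -0.6] w 0.997 j [ 0.64  0.39  1.26 -0.    1.49  2.33]
```

View pics/w7b.png

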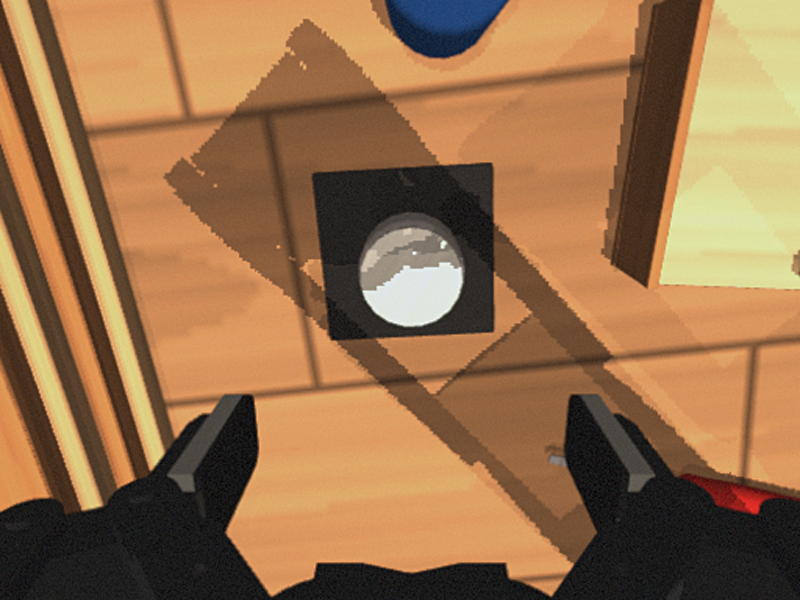

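```bash
cat > tin.py <<'E'
from h import *
E
python3 - <<'E'
from h import *
s,im=snap('wrist','w8.png');k=1.5625
f=lambda x,y,z:np.round(onz(im,x/k,y/k,z,s)[:2],1)
pc=np.array([f(*p,5) for p in [(313,173),(492,163),(494,332),(331,340)]]);print(pc,pc.mean(0))
print('tin top',f(412,276,50),f(360,276,50),f(464,276,50),f(412,226,50),f(412,327,50))
E
```

```text
[[575.2 503.8]
 [568.7 396.6]
 [460.3 402.7]
 [467.  510.5]] [517.8 453.4]
tin top [517.1 450.7] [520.4 479.2] [513.8 422.3] [544.7 447.6] [487.3 454.2]
```

```bash
python3 -m pendant '[[[47,0,1],[0,0,0],-1],[[47,0,1],[0,0,0],-1],[[47,0,0],[0,0,0],-1],[[47,0,0],[0,0,0],-1],[[47,0,0],[0,0,0],-1]]'
python3 -m pendant '[[[0,0,0],[0,-0.17,0],-1],[[0,0,0],[0,-0.17,0],-1],[[0,0,0],[0,-0.17,0],-1],[[0,0,0],[0,-0.17,0],-1],[[0,0,0],[0,-0.17,0],-1],[[0,0,0],[0,-0.17,0],-1],[[0,0,0],[0,-0.17,0],-1],[[0,0,0],[0,-0.17,0],-1],[[0,0,0],[0,-0.17,0],-1],[[0,0,0],[0,0,0],-1]]'
python3 - <<'E'
from h import *
go(495,218,130,-1.724+1.571)
s,im=snap('wrist','w9.png');big(im,'w9b.png')
E
```

```text
clock: 10.82
tool_pos: [492.3, 216.8, 187.8]
tcp_rot: [[-0.115, -0.002, 0.993], [-0.993, -0.001, -0.115], [0.001, -1.0, -0.002]]
ft_force: [0.7, -0.6, 0.4]
width: 0.999
clock: 12.08
tool_pos: [492.7, 218.3, 188.0]
tcp_rot: [[0.988, -0.002, 0.156], [-0.156, -0.001, 0.988], [-0.002, -1.0, -0.001]]
ft_force: [-0.3, -0.5, -0.3]
width: 1.001
clock 12.07 pos [492.7 218.3 188. ] toolx yaw -0.157 turn -0.004 shift after turn [ 2.5 58.   0.2] F [-0.3 -0.5 -0.3] w 1.001 j [ 0.32 -0.01  1.71  0.    1.44  0.48]
```

View pics/w9b.png

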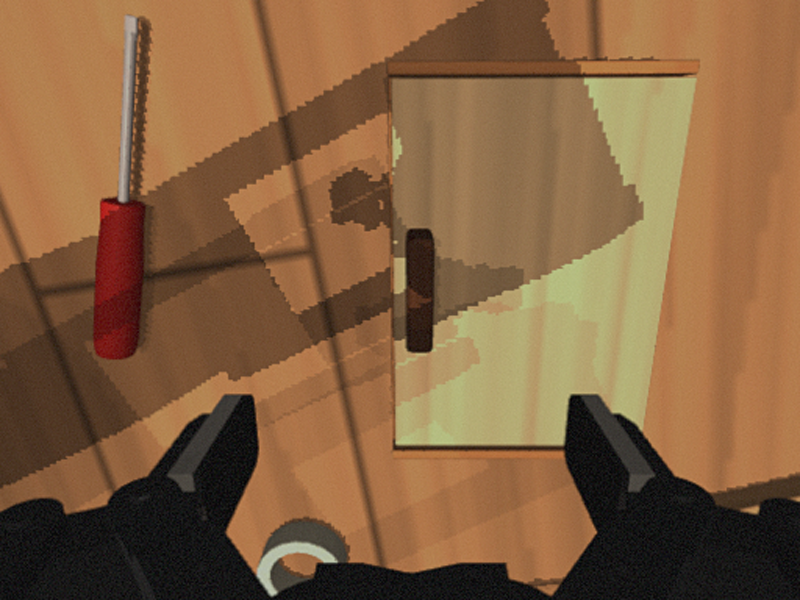

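Run:
```python
from h import *
s,im=snap('wrist','w10.png');k=1.5625
f=lambda x,y,z:np.round(onz(im,x/k,y/k,z,s)[:2],1)
print('walls +y outer',f(389,60,56),f(698,60,56),'-y outer',f(394,458,56),f(570,457,56))
print('cover corners',f(391,76,52),f(693,78,52),f(395,446,52),f(565,446,52))
print('handle',f(407,231,82),f(433,231,82),f(407,350,82),f(433,351,82),f(420,291,82))
```

```text
walls +y outer [499.4 325.8] [643.4 302. ] -y outer [464.7 108.5] [569.1  92.7]
cover corners [499.1 319.1] [643.2 294.4] [466.1 114.1] [567.6  97.9]
handle [495.6 248.4] [507.8 246.5] [485.8 188. ] [498.8 185.4] [497.1 218. ]
```

```bash
python3 -m pendant '[[[2,40,0],[0,0,0],-1],[[2,40,-0.7],[0,0,0],-1],[[0,30,0],[0,0,0],-1],[[0,18,0],[0,0,0],-1],[[0,0,0],[0,0,0],-1],[[0,0,0],[0,0,0],1],[[0,0,0],[0,0,0],1],[[0,0,0],[0,0,0],1],[[0,0,0],[0,0,0],1],[[0,0,0],[0,0,0],1],[[0,0,0],[0,0,0],1],[[0,0,0],[0,0,0],1]]' 60
python3 - <<'E'
from h import *
go(496.5+146*.987,217-146*.158,58)
E
```

```text
clock: 13.68
tool_pos: [497.6, 217.3, 62.0]
tcp_rot: [[0.988, 0.001, 0.155], [-0.155, 0.0, 0.988], [0.001, -1.0, 0.0]]
ft_force: [-1.8, -0.7, 5.7]
width: 0.147
clock 13.68 pos [497.6 217.3  62. ] toolx yaw -0.156 turn 0 shift after turn [144.9   4.1  -0.9] F [-1.8 -0.7  5.7] w 0.147 j [0.32 0.13 1.81 0.   1.2  0.47]
```

```bash
python3 -m pendant '[[[10,0,0],[0,0,0],1],[[15,0,0],[0,0,0],1],[[15,0,0],[0,0,0],1],[[15,0,0],[0,0,0],1],[[15,0,0],[0,0,0],1],[[15,0,0],[0,0,0],1],[[15,0,0],[0,0,0],1],[[15,0,0],[0,0,0],1],[[15,0,0],[0,0,0],1],[[10,0,0],[0,0,0],1],[[5,0,0],[0,0,0],1],[[0,0,0],[0,0,0],1]]'
python3 - <<'E'
from h import *
go(497.6+146*.987,217.3-146*.158,62)
E
```

```text
clock: 15.18
tool_pos: [639.2, 195.0, 62.0]
tcp_rot: [[0.988, -0.003, 0.155], [-0.155, 0.0, 0.988], [-0.003, -1.0, -0.0]]
ft_force: [-11.8, -0.3, 11.7]
width: 0.154
clock 15.18 pos [639.2 195.   62. ] toolx yaw -0.156 turn 0 shift after turn [ 2.6  0.  -0.4] F [-11.8  -0.3  11.7] w 0.154 j [0.22 0.44 1.43 0.   1.27 0.37]
```

```bash
python3 -m pendant '[[[3,0,0],[0,0,0],1],[[2,0,0],[0,0,0],1],[[0,0,0],[0,0,0],1],[[0,0,0],[0,0,0],1]]'
python3 - <<'E'
from h import *
go(497.6+146*.987,217.3-146*.158,62)
E
```

```text
clock: 15.68
tool_pos: [639.3, 195.0, 61.9]
tcp_rot: [[0.988, -0.013, 0.154], [-0.154, -0.0, 0.988], [-0.013, -1.0, -0.002]]
ft_force: [-36.9, -0.7, 29.7]
width: 0.144
clock 15.68 pos [639.3 195.   61.9] toolx yaw -0.155 turn 0 shift after turn [ 2.5 -0.1 -0.4] F [-36.9  -0.7  29.7] w 0.144 j [0.22 0.45 1.42 0.   1.28 0.37]
```

```bash
python3 -m pendant '[[[-5,0,0],[0,0,0],1],[[0,0,0],[0,0,0],1],[[0,0,0],[0,0,0],-1],[[0,0,0],[0,0,0],-1],[[0,0,0],[0,0,0],-1],[[0,-30,0],[0,0,0],-1],[[0,-50,0],[0,0,0],-1],[[0,-50,0],[0,0,0],-1],[[0,-50,0],[0,0,0],-1],[[0,-20,0],[0,0,0],-1],[[0,0,0],[0,0,0],-1]]'
python3 - <<'E'
from h import *
go(564,-181,260,-0.23)
s,im=snap('wrist','w11.png');big(im,'w11b.png')
E
```

```text
clock: 17.05
tool_pos: [641.4, 194.8, 262.8]
tcp_rot: [[0.988, 0.003, 0.155], [-0.155, 0.001, 0.988], [0.003, -1.0, 0.001]]
ft_force: [-0.3, -0.4, -0.7]
width: 1.002
clock 17.05 pos [641.4 194.8 262.8] toolx yaw -0.156 turn 0.074 shift after turn [  10.3    2.3 -383.6] F [-0.3 -0.4 -0.7] w 1.002 j [0.22 0.31 1.23 0.   1.6  0.37]
```

View pics/w11b.png

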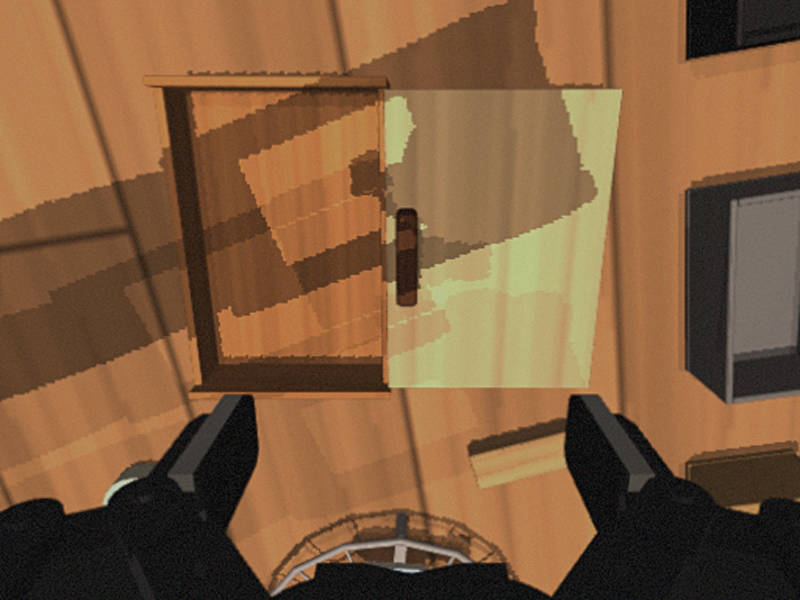

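```bash
python3 - <<'E'
from h import *
s,im=snap('wrist','w12.png');k=1.5625
f=lambda x,y,z:np.round(onz(im,x/k,y/k,z,s)[:2],1)
print('floor corner (-x,-y)',f(219,355,6),' +x cover edge',f(384,357,6),'(-x,+y)',f(190,93,6))
print('top of -x wall outer', f(163,88,44),f(200,385,44),'side wall outer ends',f(145,77,56),f(388,79,56),f(190,391,56),f(390,391,56))
print('cover far corners',f(621,90,52),f(588,387,52),'near',f(387,90,52),f(389,387,52),'handle',f(406,258,82))
E
python3 -m pendant '[[[1,0,-45],[0,0,0],-1],[[1,0,-45],[0,0,0],-1],[[1,0,-45],[0,0,0],-1],[[1,0,-45],[0,0,0],-1],[[1,0,-45],[0,0,0],-1],[[1,0,-45],[0,0,0],-1],[[1,0,-45],[0,0,0],-1],[[-20,0,-30],[0,0.07,0],-1],[[0,0,0],[0,0,0],-1],[[0,0,0],[0,0,0],-1]]'
python3 - <<'E'
from h import *
go(564,-181,260,-0.23)
s,im=snap('wrist','w13.png');big(im,'w13b.png')
E
```

```text
floor corner (-x,-y) [471.1 120.4]  +x cover edge [603.1  97.7] (-x,+y) [504.  316.3]
top of -x wall outer [502.3 317.3] [468.1 113.3] side wall outer ends [498.6 323.3] [643. 300.] [465.8 115.1] [609.   92.3]
cover far corners [783.3 271.6] [752.4  71.1] near [641.2 294.3] [608.3  93.6] handle [637.4 194.8]
clock: 18.4
tool_pos: [573.6, -143.5, 259.3]
tcp_rot: [[0.975, -0.003, 0.224], [-0.224, 0.001, 0.975], [-0.003, -1.0, 0.001]]
ft_force: [-0.5, 0.6, 0.6]
width: 0.996
clock 18.4 pos [ 573.6 -143.5  259.3] toolx yaw -0.226 turn 0.004 shift after turn [ -0.8  -0.7 -38.7] F [-0.5  0.6  0.6] w 0.996 j [-0.33  0.1   1.47  0.    1.57 -0.11]
```

View pics/w13b.png

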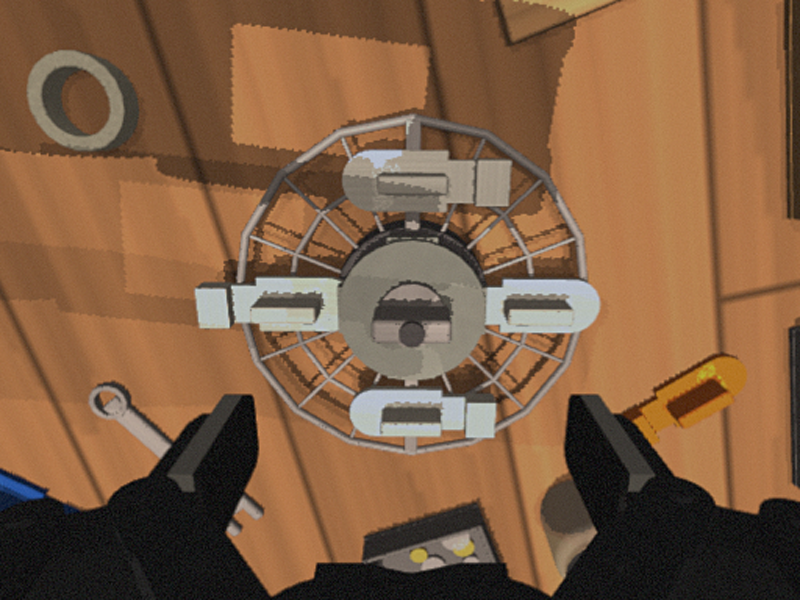

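Run:
```python
from h import *
s,im=snap('wrist','w14.png');k=1.5625
f=lambda x,y,z:np.round(onz(im,x/k,y/k,z,s)[:2],1)
print('disc L,R,T,B',f(338,310,59),f(486,310,59),f(411,239,59),f(411,383,59),'c',f(411,311,59))
print('bar top',f(374,319,91),f(450,319,91),f(374,341,91),f(450,341,91),f(412,330,91))
print('guard L R T B',f(240,283,35),f(587,283,35),f(413,117,35),f(411,453,35))
b=im['frame'][:,:,::-1][120:300,110:400];cv2.imwrite('pics/w14c.png',cv2.resize(b,(800,497),interpolation=cv2.INTER_CUBIC))
```

```text
disc L,R,T,B [ 515.6 -173.1] [ 614.4 -195.7] [ 575.3 -136.1] [ 552.  -238.2] c [ 564.1 -185. ]
bar top [ 543.  -174.1] [ 589.2 -184.6] [ 539.4 -188.4] [ 586.3 -199.1] [ 564.5 -186.5]
guard L R T B [ 446.9 -144.9] [ 690.4 -200.5] [593.5 -62.2] [ 535.4 -310.5]
```

View pics/w14c.png

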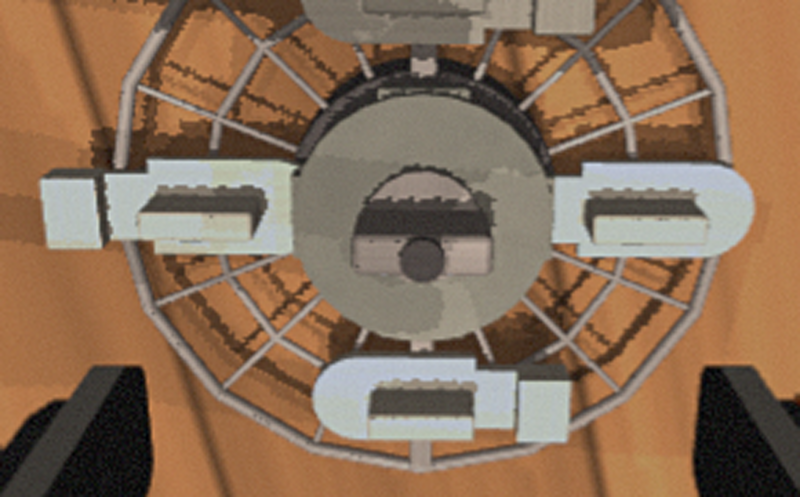

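```bash
python3 -m pendant '[[[0.5,0,-43],[0,0,0],-1],[[0,20,0],[0,-0.1745,0],-1],[[0,20,0],[0,-0.1745,0],-1],[[0,20,0],[0,-0.1745,0],-1],[[0,20,0],[0,-0.1745,0],-1],[[0,20,0],[0,-0.1745,0],-1],[[0,20,0],[0,-0.1745,0],-1],[[0,10,0],[0,-0.1745,0],-1],[[0,0,0],[0,-0.1745,0],-1],[[0,0,0],[0,-0.1745,0],-1],[[0,0,0],[0,0,0],-1],[[0,0,0],[0,0,0],-1]]'
python3 - <<'E'
from h import *
go(564.5,-185.5,67,-0.223-1.571)
s,im=snap('wrist','w15.png');big(im,'w15b.png')
E
```

```text
clock: 20.0
tool_pos: [565.2, -185.5, 131.1]
tcp_rot: [[0.227, -0.0, -0.974], [0.974, 0.0, 0.227], [0.0, -1.0, 0.0]]
ft_force: [0.6, -0.3, -1.1]
width: 0.996
clock 20.0 pos [ 565.2 -185.5  131.1] toolx yaw 1.342 turn -0.006 shift after turn [-0.1 64.1  0.7] F [ 0.6 -0.3 -1.1] w 0.996 j [-0.4   0.18  1.61  0.    1.34 -1.75]
```

View pics/w15b.png

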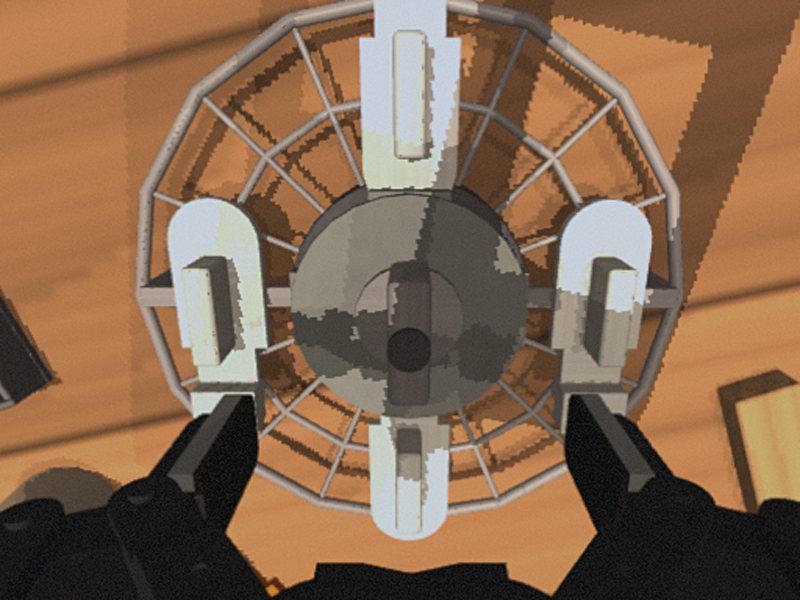

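```bash
python3 -m pendant '[[[0,30,0.7],[0,0,0],-1],[[0,25,0],[0,0,0],-1],[[0,9,0],[0,0,0],-1],[[0,0,0],[0,0,0],-1],[[0,0,0],[0,0,0],1],[[0,0,0],[0,0,0],1],[[0,0,0],[0,0,0],1],[[0,0,0],[0,0,0],1],[[0,0,0],[0,0,0],1],[[0,0,0],[0,0,0],1],[[0,0,0],[0,0,0],1]]' 60
python3 - <<'E'
from h import *
go(564.5,-185.5,67,-0.223-1.571)
E
```

```text
clock: 21.42
tool_pos: [564.5, -186.2, 67.8]
tcp_rot: [[0.224, 0.0, -0.974], [0.974, -0.0, 0.224], [-0.0, -1.0, -0.001]]
ft_force: [-1.6, -0.6, 6.5]
width: 0.175
clock 21.43 pos [ 564.5 -186.2   67.8] toolx yaw 1.344 turn -0.003 shift after turn [0.7 0.8 0.1] F [-1.6 -0.6  6.5] w 0.175 j [-0.4   0.25  1.66 -0.    1.23 -1.75]
```

```bash
python3 -m pendant '[[[0,-0.6,0],[0,0.17,0],1],[[0,-0.6,0],[0,0.17,0],1],[[0,-0.6,0],[0,0.17,0],1],[[0,-0.6,0],[0,0.17,0],1],[[0,-0.6,0],[0,0.17,0],1],[[0,-0.6,0],[0,0.17,0],1],[[0,-0.6,0],[0,0.17,0],1],[[0,-0.6,0],[0,0.17,0],1],[[0,-0.6,0],[0,0.17,0],1],[[0,-0.6,0],[0,0.17,0],1],[[0,-0.6,0],[0,0.17,0],1],[[0,0,0],[0,0,0],1]]'
python3 - <<'E'
from h import *
go(564.5,-185.5,67)
print(ctrl.observe()['ft_torque'])
s,im=snap('wrist','w16.png');big(im,'w16b.png')
E
```

```text
clock: 22.92
tool_pos: [563.4, -186.6, 74.0]
tcp_rot: [[0.864, -0.002, 0.504], [-0.504, -0.001, 0.864], [-0.001, -1.0, -0.001]]
ft_force: [-5.9, -2.0, 5.6]
width: 0.178
clock 22.93 pos [ 563.4 -186.6   74. ] toolx yaw -0.528 turn 0 shift after turn [0.3 7.  1.5] F [-5.9 -2.   5.6] w 0.178 j [-0.41  0.24  1.66 -0.    1.24  0.12]
[-0.34171254  0.93941585 -0.0240984 ]
```

View pics/w16b.png

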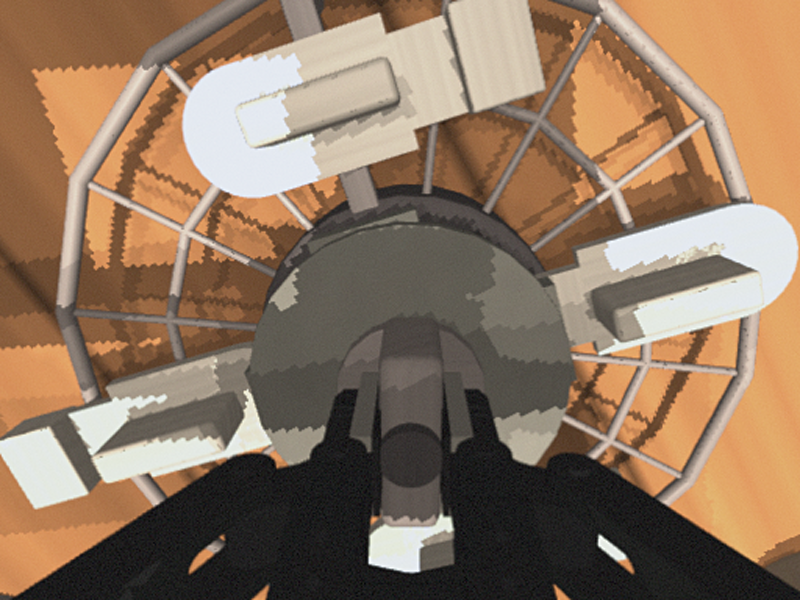

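```bash
python3 -m pendant '[[[0,-0.6,0],[0,0.17,0],1],[[0,-0.6,0],[0,0.17,0],1],[[0,-0.6,0],[0,0.17,0],1],[[0,-0.6,0],[0,0.17,0],1],[[0,-0.6,0],[0,0.17,0],1],[[0,-0.6,0],[0,0.17,0],1],[[0,-0.6,0],[0,0.17,0],1],[[0,-0.6,0],[0,0.17,0],1],[[0,-0.6,0],[0,0.17,0],1],[[0,-0.6,0],[0,0.17,0],1],[[0,-0.6,0],[0,0.17,0],1],[[0,0,0],[0,0,0],1]]'
python3 -m pendant '[[[0,-0.6,0],[0,0.17,0],1],[[0,-0.6,0],[0,0.15,0],1],[[0,-0.3,0],[0,0.1,0],1],[[0,0,0],[0,0,0],1],[[0,0,0],[0,0,0],1]]'
python3 - <<'E'
from h import *
go(564.5,-185.5,67)
print(ctrl.observe()['ft_torque'])
E
```

```text
clock: 24.48
tool_pos: [563.3, -185.5, 80.3]
tcp_rot: [[-0.736, -0.002, 0.677], [-0.677, 0.001, -0.736], [0.001, -1.0, -0.002]]
ft_force: [-6.1, 1.7, 5.8]
width: 0.178
clock: 25.1
tool_pos: [563.5, -185.4, 81.6]
tcp_rot: [[-0.946, -0.002, 0.323], [-0.323, 0.001, -0.946], [0.001, -1.0, -0.002]]
ft_force: [-4.3, 3.2, 4.7]
width: 0.176
clock 25.1 pos [ 563.5 -185.4   81.6] toolx yaw -2.813 turn 0 shift after turn [-0.9 14.6  0.4] F [-4.3  3.2  4.7] w 0.176 j [-0.4   0.23  1.65  0.    1.26  2.41]
[ 0.54696255  0.73456574 -0.07879638]
```

```bash
python3 -m pendant '[[[0,0,0],[0,0.06,0],1],[[0,0,0],[0,0.06,0],1],[[0,0,0],[0,0,0],1],[[0,0,0],[0,0,0],1]]'
python3 - <<'E'
from h import *
go(564.5,-185.5,67)
print(ctrl.observe()['ft_torque'])
E
```

```text
clock: 25.6
tool_pos: [563.7, -185.6, 81.9]
tcp_rot: [[-0.978, -0.001, 0.21], [-0.21, 0.0, -0.978], [0.001, -1.0, -0.0]]
ft_force: [-5.6, 2.0, 5.2]
width: 0.18
clock 25.6 pos [ 563.7 -185.6   81.9] toolx yaw -2.93 turn 0 shift after turn [-0.8 14.9  0. ] F [-5.6  2.   5.2] w 0.18 j [-0.4   0.23  1.65 -0.    1.26  2.53]
[0.30148672 0.80623387 1.58659359]
```

```bash
python3 -m pendant '[[[0,0,0],[0,-0.08,0],1],[[0,0,0],[0,0,0],1],[[0,0,0],[0,0,0],-1],[[0,0,0],[0,0,0],-1],[[0,0,0],[0,0,0],-1],[[0,-30,0],[0,0,0],-1],[[0,-50,0],[0,0,0],-1],[[0,-40,0],[0,0,0],-1],[[0,0,0],[0,-0.18,0],-1],[[0,0,0],[0,-0.18,0],-1],[[0,0,0],[0,-0.18,0],-1],[[0,0,0],[0,-0.18,0],-1]]'
python3 - <<'E'
from h import *
go(564.5,-185.5,67,-0.223-1.571)
s,im=snap('wrist','w17.png');big(im,'w17b.png')
E
```

```text
clock: 27.1
tool_pos: [564.3, -186.1, 202.0]
tcp_rot: [[-0.53, 0.0, 0.848], [-0.848, -0.0, -0.53], [-0.0, -1.0, 0.0]]
ft_force: [0.9, 0.1, 0.0]
width: 1.001
clock 27.1 pos [ 564.3 -186.1  202. ] toolx yaw -2.13 turn -0.336 shift after turn [ -0.6 135.   -0. ] F [0.9 0.1 0. ] w 1.001 j [-0.4   0.13  1.54  0.    1.47  1.72]
```

View pics/w17b.png

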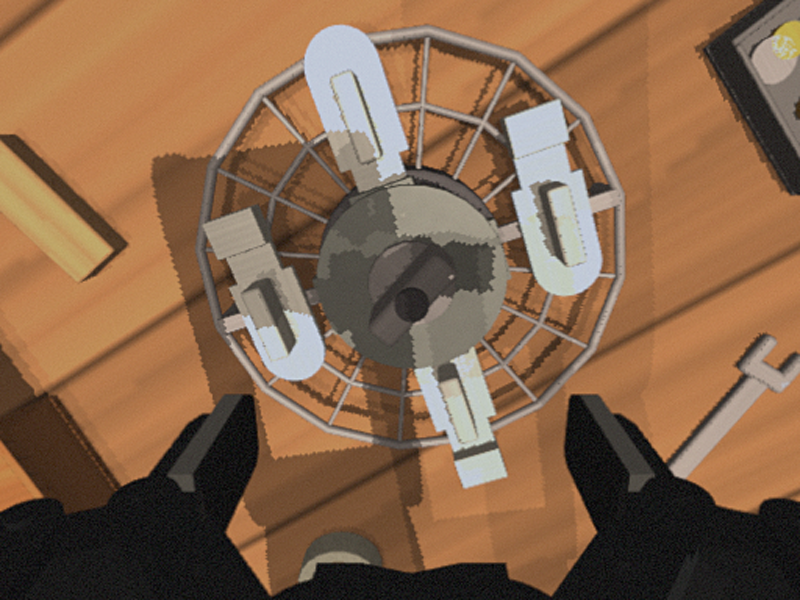

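Run:
```python
from h import *
s,im=snap('wrist','w18.png');k=1.5625
f=lambda x,y,z:np.round(onz(im,x/k,y/k,z,s)[:2],1)
c=np.array([564.3,-185.8]);a=-0.223
for n,ang in [('0',0),('1',1),('2',2),('3',3)]:
    t=a+ang*np.pi/2;P=c+87*np.array([np.cos(t),np.sin(t)]);q=proj(im,[*P,66],s);print(n,P.round(1),'expected px',np.round(np.array(q)*k))
print('rib0 ends',f(343,72,66),f(371,161,66),'rib1',f(246,282,66),f(287,358,66),'rib3',f(556,186,66),f(572,262,66))
print('rib2',f(447,378,66),f(468,440,66))
cv2.imwrite('pics/w18c.png',cv2.resize(im['frame'][:,:,::-1][10:320,120:410],(748,800)[::1] if 0 else (561,600),interpolation=cv2.INTER_CUBIC))
go(649.3,-205,45,-1.794)
```

```text
0 [ 649.1 -205. ] expected px [353. 117.]
1 [ 583.5 -101. ] expected px [262. 325.]
2 [ 479.5 -166.6] expected px [457. 411.]
3 [ 545.1 -270.6] expected px [566. 226.]
rib0 ends [ 668.9 -212.2] [ 626.7 -201.1] rib1 [ 608.4 -108.1] [ 559.8 -100.8] rib3 [ 566.3 -275.7] [ 525.6 -264.9]
rib2 [ 501.1 -172.5] [ 458.9 -162.5]
clock 27.2 pos [ 564.3 -186.1  202. ] toolx yaw -2.133 turn -0.339 shift after turn [ -0.4 157.   87. ] F [-1.  -0.9 -0.7] w 0.996 j [-0.4   0.13  1.54 -0.    1.47  1.73]
```

View pics/w18c.png

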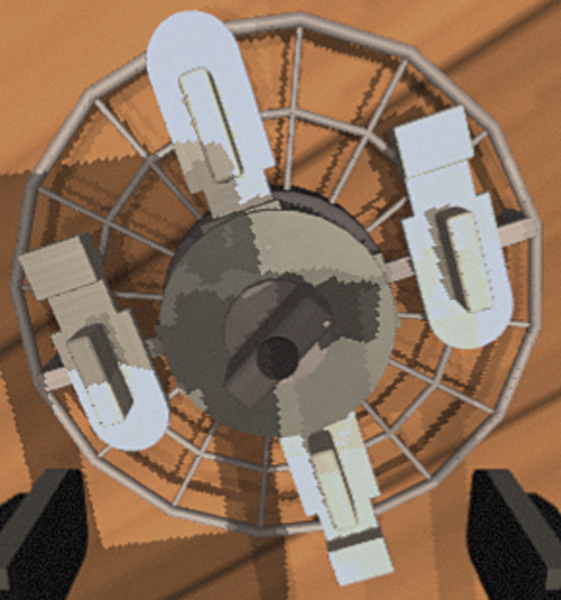

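```bash
python3 -m pendant '[[[0,0,0],[0,-0.17,0],0.2],[[0,0,0],[0,-0.17,0],0.2],[[0,0,44],[0,0,0],0.2],[[0,10,43],[0,0,0],0.2],[[0,40,0],[0,0,0],0.2],[[0,40,0],[0,0,0],0.2],[[0,0,0],[0,0,0],0.2],[[0,0,0],[0,0,0],0.2]]' 60
python3 - <<'E'
from h import *
go(649.1,-205.5,45,-1.794)
s,im=snap('wrist','w19.png');big(im,'w19b.png')
E
```

```text
clock: 28.2
tool_pos: [649.8, -205.7, 113.7]
tcp_rot: [[-0.225, 0.002, 0.974], [-0.974, -0.001, -0.225], [0.0, -1.0, 0.002]]
ft_force: [0.5, -0.2, 1.0]
width: 0.393
clock 28.2 pos [ 649.8 -205.7  113.7] toolx yaw -1.797 turn -0.003 shift after turn [-0.  68.7 -0.8] F [ 0.5 -0.2  1. ] w 0.393 j [-0.38  0.42  1.36 -0.    1.36  1.42]
```

View pics/w19b.png

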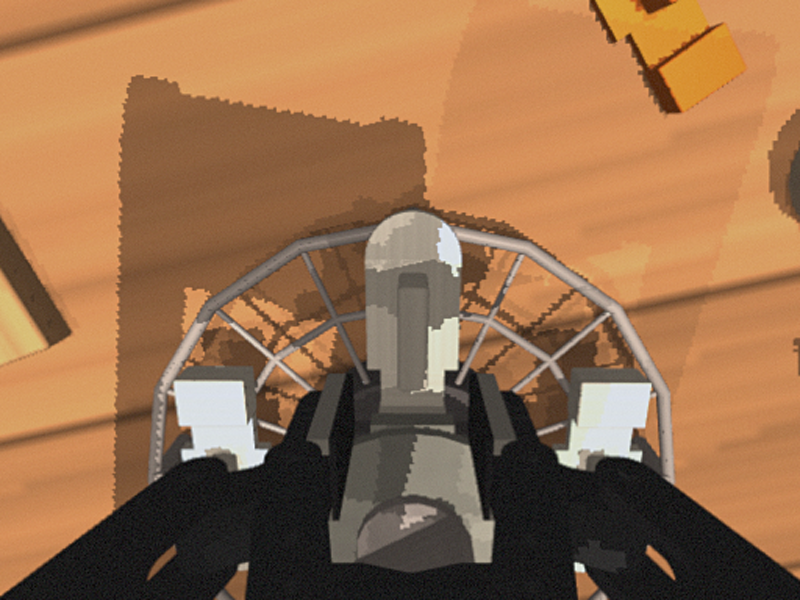

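```bash
python3 -m pendant '[[[0,30,-0.8],[0,0,0],0.2],[[0,25,0],[0,0,0],0.2],[[0,13,0],[0,0,0],0.2],[[0,0,0],[0,0,0],0.2],[[0,0,0],[0,0,0],1],[[0,0,0],[0,0,0],1],[[0,0,0],[0,0,0],1],[[0,0,0],[0,0,0],1],[[0,0,0],[0,0,0],1]]' 60
python3 - <<'E'
from h import *
go(649.1,-205.5,45,-1.794)
E
```

```text
clock: 29.38
tool_pos: [649.6, -205.7, 46.2]
tcp_rot: [[-0.223, 0.003, 0.975], [-0.975, -0.001, -0.223], [0.0, -1.0, 0.003]]
ft_force: [-1.1, 0.5, 6.5]
width: 0.12
clock 29.38 pos [ 649.6 -205.7   46.2] toolx yaw -1.796 turn -0.002 shift after turn [-0.1  1.2 -0.6] F [-1.1  0.5  6.5] w 0.12 j [-0.38  0.49  1.41  0.    1.25  1.41]
```

```bash
python3 -m pendant '[[[0,0,8],[0,0,0],1],[[0,0,8],[0,0,0],1],[[0,0,8],[0,0,0],1],[[0,0,10],[0,0,0],1],[[0,0,11],[0,0,0],1],[[0,0,0],[0,0,0],1]]' 60
python3 - <<'E'
from h import *
go(694,-215,140)
s,im=snap('wrist','w20.png');big(im,'w20b.png')
E
```

```text
clock: 30.12
tool_pos: [693.8, -215.8, 46.1]
tcp_rot: [[-0.223, 0.003, 0.975], [-0.975, -0.001, -0.223], [0.001, -1.0, 0.003]]
ft_force: [1.0, 0.1, 5.2]
width: 0.119
clock 30.12 pos [ 693.8 -215.8   46.1] toolx yaw -1.795 turn 0 shift after turn [ -0.8 -93.9   0.3] F [1.  0.1 5.2] w 0.119 j [-0.37  0.6   1.25 -0.    1.29  1.42]
```

View pics/w20b.png

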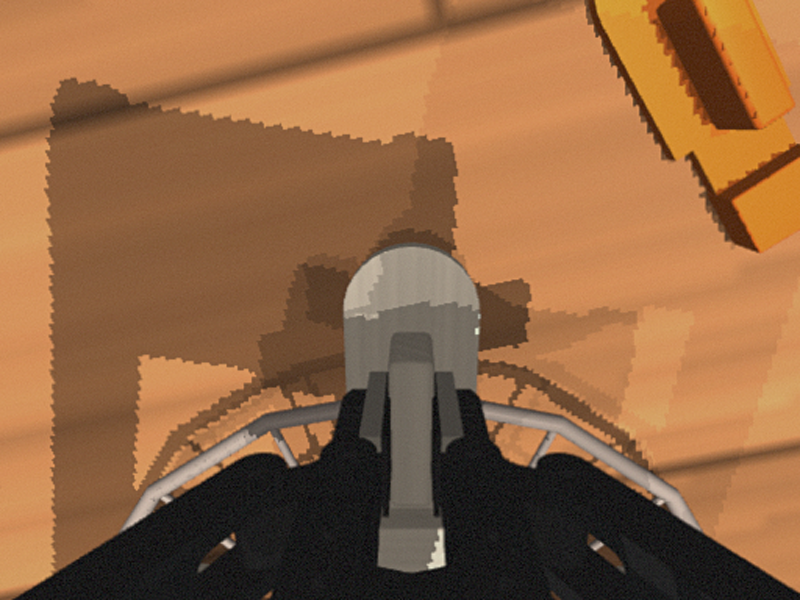

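```bash
python3 -m pendant '[[[0,-40,0],[0,0,0],1],[[0,-50,0],[0,0,0],1],[[0,-24,0],[0,-0.064,0],1],[[-46.5,0,-19.6],[0,0,0],1],[[-46.5,0,-19.6],[0,0,0],1],[[-46.5,0,-19.6],[0,0,0],1],[[-46.5,0,-19.6],[0,0,0],1],[[-46.5,0,-19.6],[0,0,0],1],[[-46.5,0,-19.6],[0,0,0],1],[[-46.5,0,-19.6],[0,0,0],1],[[0,0,0],[0,0,0],1],[[0,0,0],[0,0,0],1]]' 60
python3 - <<'E'
from h import *
go(573.6,275.4,60,-1.731)
s,im=snap('wrist','w21.png');big(im,'w21b.png')
E
```

```text
clock: 31.68
tool_pos: [608.8, 127.9, 158.2]
tcp_rot: [[-0.159, 0.0, 0.987], [-0.987, -0.0, -0.159], [0.0, -1.0, 0.0]]
ft_force: [0.8, -0.5, -1.0]
width: 0.122
clock 31.68 pos [608.8 127.9 158.2] toolx yaw -1.731 turn 0.0 shift after turn [-140.    98.1  -58.3] F [ 0.8 -0.5 -1. ] w 0.122 j [ 0.13  0.23  1.51 -0.    1.4   1.86]
```

View pics/w21b.png

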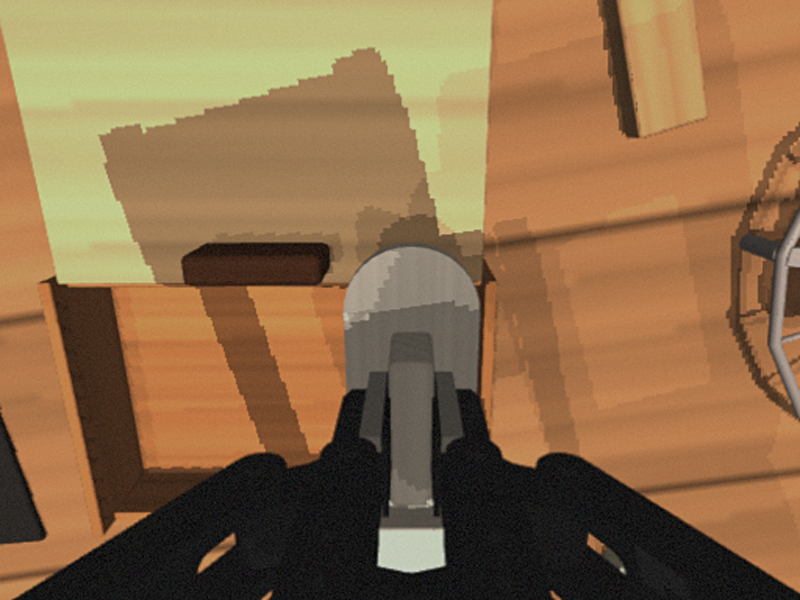

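Run:
```python
from h import *
s,im=snap('wrist','w22.png');k=1.5625
C=np.array([554.3,205.6]);ex=np.array([.987,-.159]);ey=np.array([.159,.987])
def f(n,x,y,z):
    p=onz(im,x/k,y/k,z,s)[:2];print(n,p.round(1),'case',round((p-C)@ex,1),round((p-C)@ey,1))
f('floor -x+y (-68,104)',143,470,6); f('floor +y line ( ,104)',112,290,6)
f('+y wall outer top (+74,110)',40,283,56);f('+y wall outer top (-74,110)',103,533,56)
f('+y wall inner top',52,290,56);f('-y outer top (74,-110)',495,290,56)
f('cover edge (72,103)',57,284,52);f('(72,-103)',484,285,52)
f('handle L (86,30)',190,245,82);f('handle R (86,-30)',329,245,82)
```

```text
floor -x+y (-68,104) [503.8 319.3] case -67.9 104.2
floor +y line ( ,104) [624.  299.3] case 53.9 103.5
+y wall outer top (+74,110) [643.2 300.2] case 72.7 107.5
+y wall outer top (-74,110) [498.8 318.9] case -72.8 103.0
+y wall inner top [639.  295.9] case 69.2 102.6
-y outer top (74,-110) [605.   86.2] case 69.0 -109.8
cover edge (72,103) [640.8 295.4] case 71.0 102.4
(72,-103) [607.1  90.8] case 70.3 -104.9
handle L (86,30) [653.6 213.2] case 96.8 23.3
handle R (86,-30) [644.4 155.8] case 96.8 -34.8
```

```bash
python3 -m pendant '[[[-35,0,-14.5],[0,0,0],1],[[-35,0,-14.5],[0,0,0],1],[[-35,0,-14.5],[0,0,0],1],[[-35,0,-14.5],[0,0,0],1],[[0,20,0],[0,0,0],1],[[0,40,0],[0,0,0],1],[[0,30,0],[0,0,0],1],[[0,20,0],[0,0,0],1],[[0,0,0],[0,0,0],1],[[0,0,0],[0,0,0],1]]' 60
python3 - <<'E'
from h import *
go(573.6,274.9,16.5,-1.731)
s,im=snap('wrist','w23.png');big(im,'w23b.png')
E
```

```text
clock: 33.02
tool_pos: [575.1, 275.4, 49.3]
tcp_rot: [[-0.161, 0.002, 0.987], [-0.987, 0.001, -0.161], [-0.001, -1.0, 0.002]]
ft_force: [-0.2, -0.4, -0.8]
width: 0.123
clock 33.02 pos [575.1 275.4  49.3] toolx yaw -1.732 turn -0.001 shift after turn [ 0.7 32.8 -1.4] F [-0.2 -0.4 -0.8] w 0.123 j [ 0.37  0.38  1.54 -0.    1.22  2.1 ]
```

View pics/w23b.png

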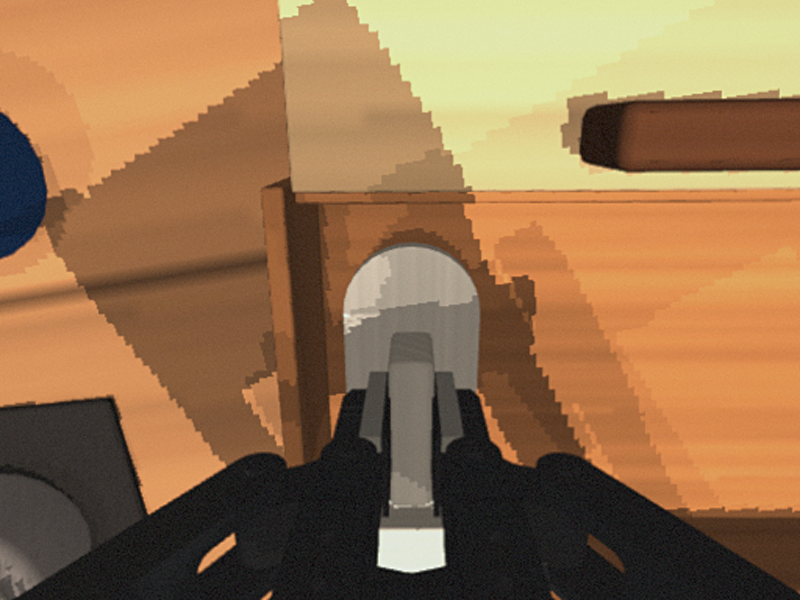

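Run:
```python
from h import *
s,im=snap('wrist','w24.png');k=1.5625
T=np.array(im['hand_eye'])
for u,v in [(243,462),(285,462),(270,520),(100,530)]:
    c,d=ray(im,u/k,v/k,s);R=np.array(s['tcp_rot']);p=np.array(s['tool_pos'])
    c=R.T@(c-p);d=R.T@d
    print((u,v),[np.round(c+d*(z-c[2])/d[2],0).tolist() for z in (15,8,0)])
b=im['frame'][:,:,::-1][200:384,60:470];cv2.imwrite('pics/w24c.png',cv2.resize(b,(800,359),interpolation=cv2.INTER_CUBIC))
```

```text
(243, 462) [[-32.0, -53.0, 15.0], [-36.0, -43.0, 8.0], [-40.0, -32.0, 0.0]]
(285, 462) [[-24.0, -53.0, 15.0], [-27.0, -43.0, 8.0], [-30.0, -32.0, 0.0]]
(270, 520) [[-23.0, -69.0, 15.0], [-26.0, -61.0, 8.0], [-29.0, -52.0, 0.0]]
(100, 530) [[-50.0, -71.0, 15.0], [-56.0, -63.0, 8.0], [-62.0, -54.0, 0.0]]
```

View pics/w24c.png

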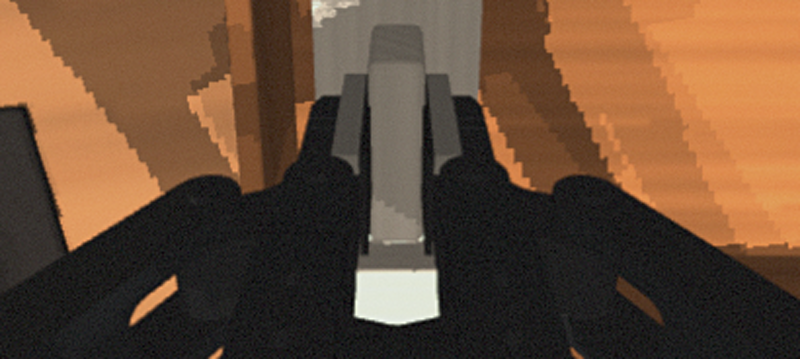

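```bash
python3 -m pendant '[[[7.2,0,-1.4],[0,0,0],1],[[0,15,0],[0,0,0],1],[[0,10,0],[0,0,0],1],[[0,4,0],[0,0,0],1],[[0,2,0],[0,0,0],1],[[0,0,0],[0,0,0],1],[[0,0,0],[0,0,0],1]]' 60
python3 - <<'E'
from h import *
C=np.array([554.3,205.6]);ex=np.array([.987,-.159]);ey=np.array([.159,.987])
p=C+8*ex+65*ey
go(*p,17,-1.731)
E
```

```text
clock: 34.0
tool_pos: [571.8, 268.8, 17.4]
tcp_rot: [[-0.16, 0.001, 0.987], [-0.987, 0.0, -0.16], [-0.0, -1.0, 0.001]]
ft_force: [-1.2, -0.1, -1.1]
width: 0.123
clock 34.0 pos [571.8 268.8  17.4] toolx yaw -1.731 turn -0.0 shift after turn [0.2 0.4 0.8] F [-1.2 -0.1 -1.1] w 0.123 j [ 0.36  0.4   1.57 -0.    1.16  2.09]
```

```bash
python3 -m pendant '[[[0,0.5,0],[0,0,0],0.45],[[0,0,0],[0,0,0],0.45],[[0,0,0],[0,0,0],0.45],[[0,-15,0],[0,0,0],0.45],[[0,-30,0],[0,0,0],0.45],[[0,-45,0],[0,0,0],0.2],[[0,-50,0],[0,0,0],0.2],[[0,0,0],[0,0,0],0.2],[[0,0,0],[0,0,0],0.2]]' 60
python3 - <<'E'
from h import *
go(479.5,-166.6,150,-1.794)
s,im=snap('wrist','w25.png');big(im,'w25b.png')
E
```

```text
clock: 35.12
tool_pos: [571.6, 268.7, 157.4]
tcp_rot: [[-0.16, 0.001, 0.987], [-0.987, 0.0, -0.16], [-0.001, -1.0, 0.001]]
ft_force: [-0.3, -0.2, -0.6]
width: 0.4
clock 35.12 pos [571.6 268.7 157.4] toolx yaw -1.731 turn 0.063 shift after turn [444.9   7.1   6.5] F [-0.3 -0.2 -0.6] w 0.4 j [0.36 0.26 1.48 0.   1.4  2.09]
```

View pics/w25b.png

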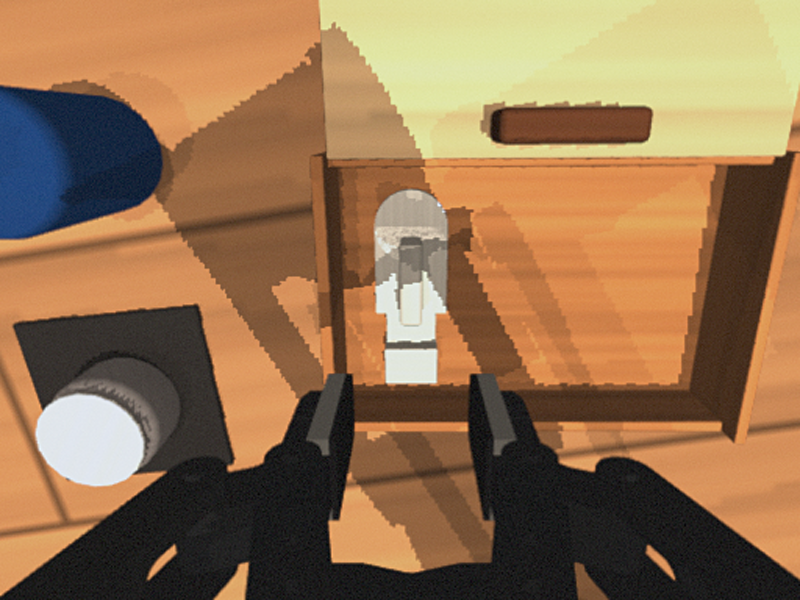

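Run:
```python
from h import *
s,im=snap('wrist','w26.png');k=1.5625
f=lambda x,y,z:np.round(onz(im,x/k,y/k,z,s)[:2],1)
print('tin top',f(90,438,50),'pad',f(15,325,5),f(198,305,5),f(232,462,5))
print('blade root corner/tip', f(386,382,22),f(438,382,22),f(410,190,12))
```

```text
tin top [517.8 449.9] pad [574.2 502.1] [569.2 393.7] [462.5 401.9]
blade root corner/tip [511. 292.] [506.2 262.4] [615.6 261. ]
```

```bash
python3 -m pendant '[[[0,0,0],[0,0.063,0],0.34],[[44.7,0,11.7],[0,0,0],0.34],[[44.7,0,11.7],[0,0,0],0.34],[[44.7,0,11.7],[0,0,0],0.34],[[44.7,0,11.7],[0,0,0],0.34],[[44.7,0,11.7],[0,0,0],0.34],[[44.7,0,11.7],[0,0,0],0.34],[[44.7,0,11.7],[0,0,0],0.34],[[44.7,0,11.7],[0,0,0],0.34],[[0,20,0],[0,0,0],0.34],[[0,20,0],[0,0,0],0.34],[[0,0,0],[0,0,0],0.34]]' 60
python3 - <<'E'
from h import *
go(583.5,-101,50,-1.794)
s,im=snap('wrist','w27.png');big(im,'w27b.png')
E
```

```text
clock: 36.72
tool_pos: [580.8, -99.0, 112.5]
tcp_rot: [[-0.221, -0.007, 0.975], [-0.975, 0.002, -0.221], [-0.001, -1.0, -0.007]]
ft_force: [0.2, 0.6, -0.1]
width: 0.33
clock 36.73 pos [580.8 -99.  112.5] toolx yaw -1.793 turn 0.001 shift after turn [ 1.4 62.5  3.5] F [ 0.2  0.6 -0.1] w 0.33 j [-0.26  0.19  1.64  0.    1.32  1.54]
```

View pics/w27b.png

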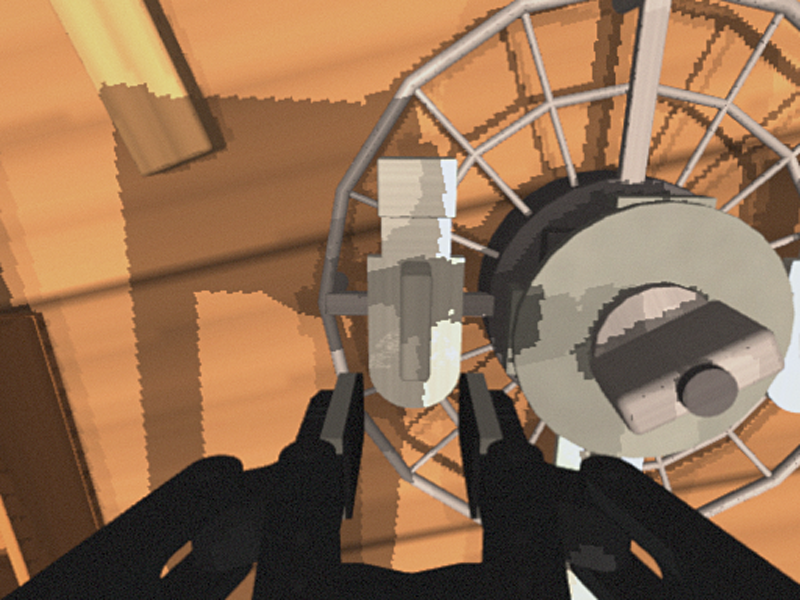

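```bash
python3 -m pendant '[[[1.4,20,3.5],[0,0,0],0.4],[[0,20,0],[0,0,0],0.4],[[0,15,0],[0,0,0],0.4],[[0,5,0],[0,0,0],0.4],[[0,0,0],[0,0,0],0.4],[[0,0,0],[0,0,0],0.4]]' 60
python3 - <<'E'
from h import *
go(583.5,-101,51,-1.794)
s,im=snap('wrist','w28.png');big(im,'w28b.png')
E
```

```text
clock: 37.52
tool_pos: [587.1, -103.2, 57.3]
tcp_rot: [[-0.222, 0.001, 0.975], [-0.975, -0.0, -0.222], [0.0, -1.0, 0.001]]
ft_force: [-0.3, 0.6, 0.5]
width: 0.297
clock 37.52 pos [ 587.1 -103.2   57.3] toolx yaw -1.795 turn -0.001 shift after turn [-1.3  6.3 -4. ] F [-0.3  0.6  0.5] w 0.297 j [-0.26  0.27  1.66 -0.    1.21  1.53]
```

View pics/w28b.png

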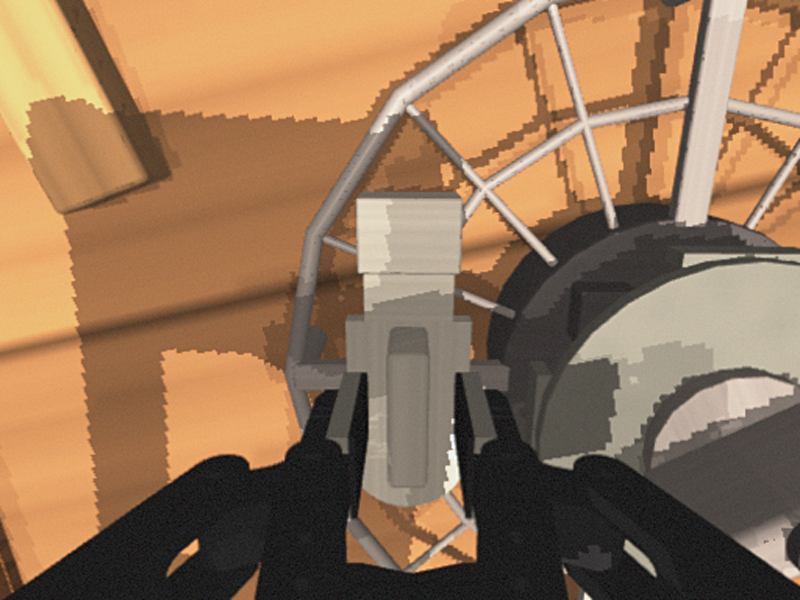

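```bash
python3 -m pendant '[[[-1.3,3,-4],[0,0,0],0.4],[[0,3,0],[0,0,0],0.4],[[0,0,0],[0,0,0],0.4],[[0,0,0],[0,0,0],1],[[0,0,0],[0,0,0],1],[[0,0,0],[0,0,0],1],[[0,0,0],[0,0,0],1],[[0,0,0],[0,0,0],1]]' 60
python3 - <<'E'
from h import *
go(583.5,-101,51,-1.794)
E
```

```text
clock: 38.58
tool_pos: [583.0, -100.9, 50.6]
tcp_rot: [[-0.222, 0.0, 0.975], [-0.975, -0.0, -0.222], [-0.0, -1.0, 0.0]]
ft_force: [0.7, -0.8, 0.5]
width: 0.121
clock 38.58 pos [ 583.  -100.9   50.6] toolx yaw -1.795 turn -0.001 shift after turn [ 0.  -0.4  0.5] F [ 0.7 -0.8  0.5] w 0.121 j [-0.26  0.26  1.68  0.    1.2   1.54]
```

Drawing radially outward (tool −x).

```bash
python3 -m pendant '[[[-8,0,0],[0,0,0],1],[[-10,0,0],[0,0,0],1],[[-12,0,0],[0,0,0],1],[[-12,0,0],[0,0,0],1],[[0,0,0],[0,0,0],1],[[0,-20,0],[0,0,0],1],[[0,-40,0],[0,0,0],1],[[0,-40,0],[0,-0.064,0],1],[[0,0,0],[0,0,0],1],[[0,0,0],[0,0,0],1]]' 60
python3 - <<'E'
from h import *
C=np.array([554.3,205.6]);ex=np.array([.987,-.159]);ey=np.array([.159,.987])
p=C-8*ex+22*ey
go(*p,150,-1.731)
s,im=snap('wrist','w29.png');big(im,'w29b.png')
E
```

```text
clock: 39.83
tool_pos: [591.8, -60.1, 150.5]
tcp_rot: [[-0.16, -0.0, 0.987], [-0.987, 0.0, -0.16], [0.0, -1.0, -0.0]]
ft_force: [-0.2, 0.5, -2.7]
width: 0.119
clock 39.83 pos [591.8 -60.1 150.5] toolx yaw -1.731 turn -0.0 shift after turn [-278.3    0.5  -87.4] F [-0.2  0.5 -2.7] w 0.119 j [-0.19  0.17  1.6  -0.    1.38  1.54]
```

View pics/w29b.png

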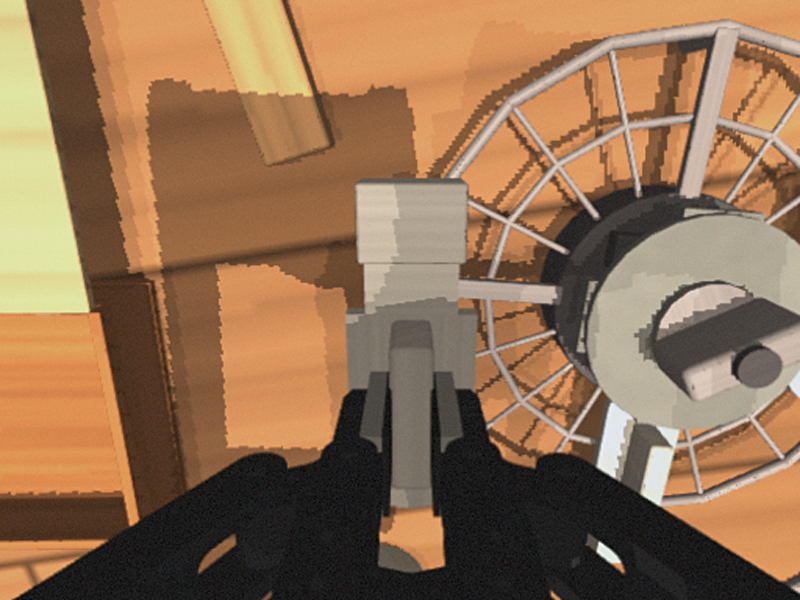

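```bash
python3 -m pendant '[[[-39.7,0,-12.5],[0,0,0],1],[[-39.7,0,-12.5],[0,0,0],1],[[-39.7,0,-12.5],[0,0,0],1],[[-39.7,0,-12.5],[0,0,0],1],[[-39.7,0,-12.5],[0,0,0],1],[[-39.7,0,-12.5],[0,0,0],1],[[-39.7,0,-12.5],[0,0,0],1],[[0,30,0],[0,0,0],1],[[0,40,0],[0,0,0],1],[[0,20,0],[0,0,0],1],[[0,0,0],[0,0,0],1],[[0,0,0],[0,0,0],1]]' 60
python3 - <<'E'
from h import *
C=np.array([554.3,205.6]);ex=np.array([.987,-.159]);ey=np.array([.159,.987])
p=C-8*ex+22*ey
go(*p,21.5,-1.731)
s,im=snap('wrist','w30.png');big(im,'w30b.png')
E
```

```text
clock: 41.38
tool_pos: [550.9, 228.5, 61.8]
tcp_rot: [[-0.159, 0.001, 0.987], [-0.987, 0.001, -0.159], [-0.001, -1.0, 0.001]]
ft_force: [0.4, 0.2, -1.3]
width: 0.121
clock 41.38 pos [550.9 228.5  61.8] toolx yaw -1.731 turn 0.0 shift after turn [ 0.1 40.3 -1. ] F [ 0.4  0.2 -1.3] w 0.121 j [0.31 0.26 1.66 0.   1.22 2.04]
```

View pics/w30b.png

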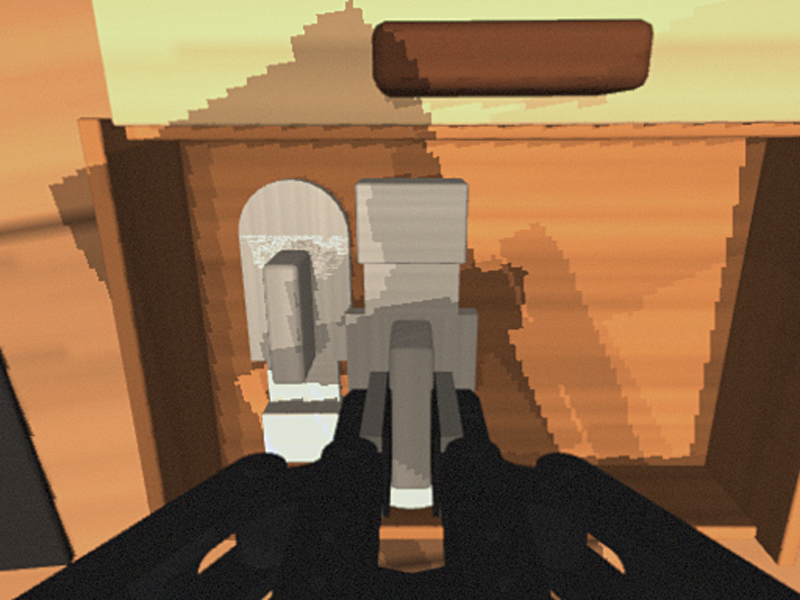

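```bash
python3 -m pendant '[[[0,15,-1],[0,0,0],1],[[0,14,0],[0,0,0],1],[[0,8,0],[0,0,0],1],[[0,3,0],[0,0,0],1],[[0,0,0],[0,0,0],1],[[0,0,0],[0,0,0],1]]' 60
python3 - <<'E'
from h import *
C=np.array([554.3,205.6]);ex=np.array([.987,-.159]);ey=np.array([.159,.987])
p=C-8*ex+22*ey
go(*p,21.5,-1.731)
E
```

```text
clock: 42.18
tool_pos: [549.0, 228.6, 20.6]
tcp_rot: [[-0.159, -0.0, 0.987], [-0.987, -0.0, -0.159], [0.0, -1.0, -0.0]]
ft_force: [-2.3, -0.2, 3.9]
width: 0.12
clock 42.17 pos [549.  228.6  20.6] toolx yaw -1.73 turn 0.001 shift after turn [-0.1 -0.9  0.9] F [-2.3 -0.2  3.9] w 0.12 j [ 0.31  0.31  1.68 -0.    1.15  2.04]
```

```bash
python3 -m pendant '[[[0,0,0],[0,0,0],0.5],[[0,0,0],[0,0,0],0.5],[[0,0,0],[0,0,0],0.5],[[0,-15,0],[0,0,0],0.5],[[0,-30,0],[0,0,0],0.5],[[0,-45,0],[0,0,0],0.3],[[0,-45,0],[0,0,0],0.3],[[0,0,0],[0,0.063,0],0.3],[[0,0,0],[0,0,0],0.3]]' 60
python3 - <<'E'
from h import *
go(479.5,-166.6,125,-1.794)
s,im=snap('wrist','w31.png');big(im,'w31b.png')
E
```

```text
clock: 43.3
tool_pos: [549.5, 228.8, 157.3]
tcp_rot: [[-0.221, 0.002, 0.975], [-0.975, 0.001, -0.221], [-0.001, -1.0, 0.002]]
ft_force: [-0.6, 0.1, -0.6]
width: 0.356
clock 43.3 pos [549.5 228.8 157.3] toolx yaw -1.793 turn 0.001 shift after turn [401.1  31.8  19.1] F [-0.6  0.1 -0.6] w 0.356 j [0.31 0.16 1.59 0.   1.39 2.1 ]
```

View pics/w31b.png

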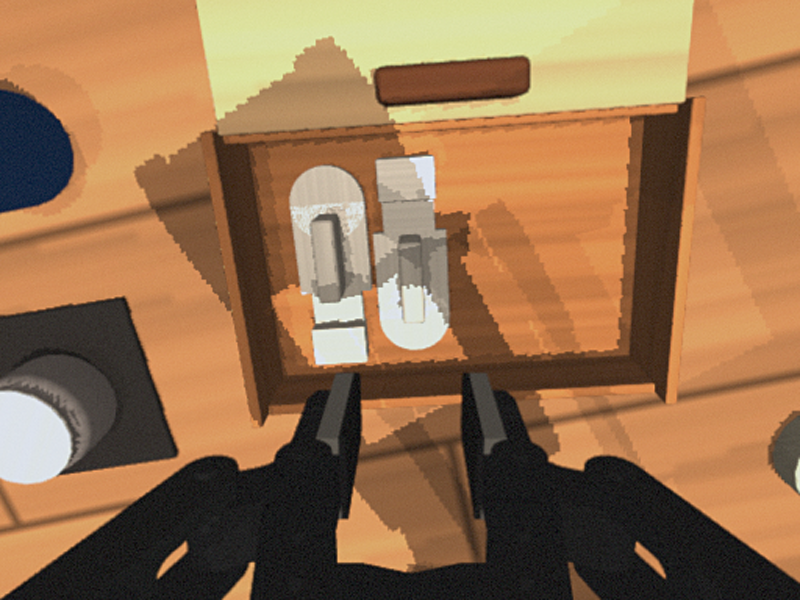

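Both lie flat side by side. To the −x blade.

```bash
python3 -m pendant '[[[44.6,0,2],[0,0,0],0.3],[[44.6,0,2],[0,0,0],0.3],[[44.6,0,2],[0,0,0],0.3],[[44.6,0,2],[0,0,0],0.3],[[44.6,0,2],[0,0,0],0.3],[[44.6,0,2],[0,0,0],0.3],[[44.6,0,2],[0,0,0],0.3],[[44.6,0,2],[0,0,0],0.3],[[44.6,30,3],[0,0,0],0.3],[[0,0,0],[0,0,0],0.3],[[0,0,0],[0,0,0],0.3]]' 60
python3 - <<'E'
from h import *
go(479.5,-166.6,50,-1.794)
s,im=snap('wrist','w32.png');big(im,'w32b.png')
f=lambda x,y,z:np.round(onz(im,x/1.5625,y/1.5625,z,s)[:2],1)
E
```

```text
clock: 44.72
tool_pos: [478.4, -166.7, 125.0]
tcp_rot: [[-0.221, -0.001, 0.975], [-0.975, 0.001, -0.221], [-0.001, -1.0, -0.001]]
ft_force: [0.0, -0.2, -0.0]
width: 0.35
clock 44.73 pos [ 478.4 -166.7  125. ] toolx yaw -1.794 turn 0.0 shift after turn [-0.3 75.   1.2] F [ 0.  -0.2 -0. ] w 0.35 j [-0.44 -0.04  1.87  0.    1.32  1.36]
```

View pics/w32b.png

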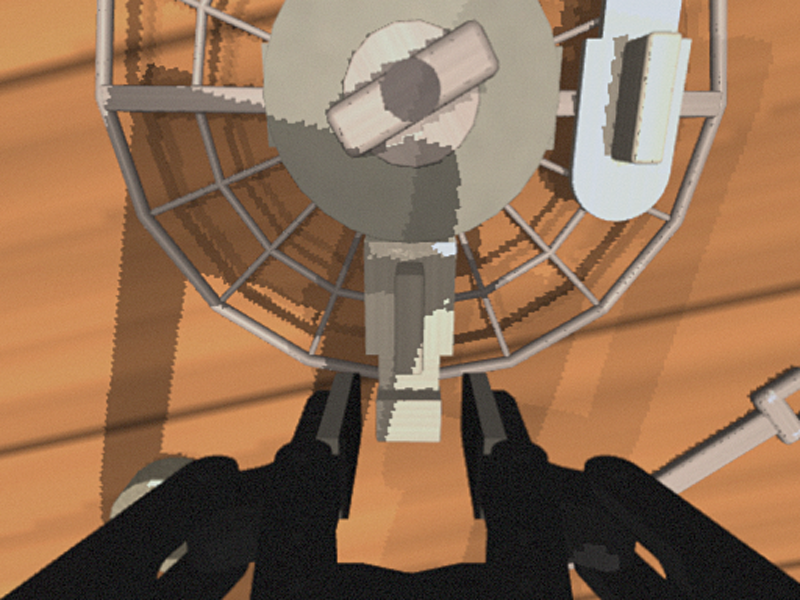

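```bash
python3 -m pendant '[[[0,30,1],[0,0,0],0.3],[[0,25,0],[0,0,0],0.3],[[0,15,0],[0,0,0],0.3],[[0,4,0],[0,0,0],0.3],[[0,0,0],[0,0,0],0.3],[[0,0,0],[0,0,0],1],[[0,0,0],[0,0,0],1],[[0,0,0],[0,0,0],1],[[0,0,0],[0,0,0],1],[[0,0,0],[0,0,0],1]]' 60
python3 - <<'E'
from h import *
go(479.5,-166.6,50,-1.794)
E
```

```text
clock: 46.02
tool_pos: [480.7, -167.7, 52.7]
tcp_rot: [[-0.221, 0.002, 0.975], [-0.975, -0.001, -0.221], [0.0, -1.0, 0.002]]
ft_force: [0.5, 0.7, 6.9]
width: 0.118
clock 46.02 pos [ 480.7 -167.7   52.7] toolx yaw -1.794 turn 0.0 shift after turn [-0.8  2.7 -1.4] F [0.5 0.7 6.9] w 0.118 j [-0.44  0.05  1.91  0.    1.17  1.36]
```

```bash
python3 -m pendant '[[[0,0,-8],[0,0,0],1],[[0,0,-8],[0,0,0],1],[[0,0,-8],[0,0,0],1],[[0,0,-10],[0,0,0],1],[[0,0,-11],[0,0,0],1],[[0,0,0],[0,0,0],1]]' 60
python3 - <<'E'
from h import *
C=np.array([554.3,205.6]);ex=np.array([.987,-.159]);ey=np.array([.159,.987])
p=C+8*ex-22*ey
go(*p,150,-1.731)
s,im=snap('wrist','w33.png');big(im,'w33b.png')
E
```

```text
clock: 46.78
tool_pos: [435.6, -157.6, 52.4]
tcp_rot: [[-0.221, 0.001, 0.975], [-0.975, -0.001, -0.221], [0.001, -1.0, 0.001]]
ft_force: [-3.4, 0.4, 11.4]
width: 0.12
clock 46.77 pos [ 435.6 -157.6   52.4] toolx yaw -1.794 turn -0.063 shift after turn [-355.4  -97.7   67.4] F [-3.4  0.4 11.4] w 0.12 j [-0.46 -0.07  2.04 -0.    1.18  1.34]
```

View pics/w33b.png

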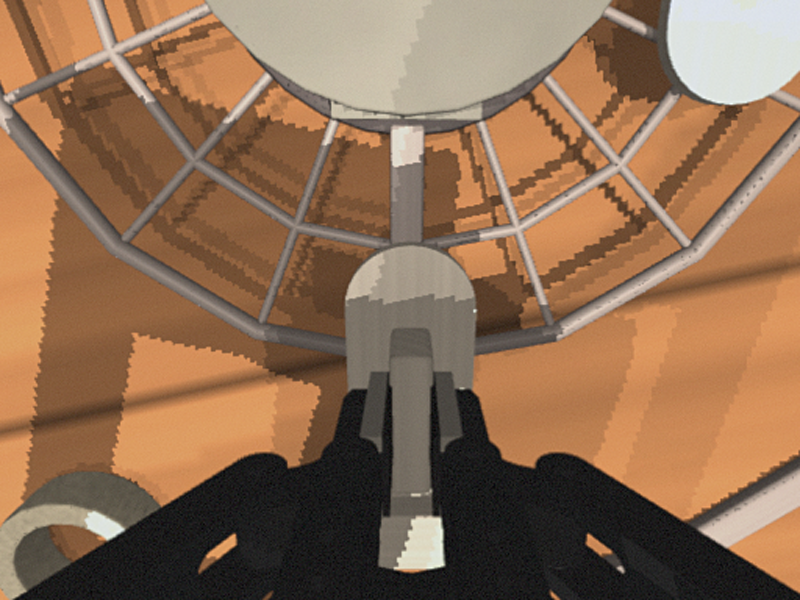

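```bash
python3 -m pendant '[[[0,-30,0],[0,0,0],1],[[0,-40,0],[0,0,0],1],[[0,-28,0],[0,-0.063,0],1],[[-44.4,0,8.4],[0,0,0],1],[[-44.4,0,8.4],[0,0,0],1],[[-44.4,0,8.4],[0,0,0],1],[[-44.4,0,8.4],[0,0,0],1],[[-44.4,0,8.4],[0,0,0],1],[[-44.4,0,8.4],[0,0,0],1],[[-44.4,0,8.4],[0,0,0],1],[[-44.4,0,8.4],[0,0,0],1],[[0,0,0],[0,0,0],1]]' 60
python3 -m pendant '[[[0,30,0],[0,0,0],1],[[0,40,0],[0,0,0],1],[[0,20,0],[0,0,0],1],[[0,0,0],[0,0,0],1]]' 60
python3 - <<'E'
from h import *
C=np.array([554.3,205.6]);ex=np.array([.987,-.159]);ey=np.array([.159,.987])
p=C+8*ex-22*ey
go(*p,22.5,-1.731)
s,im=snap('wrist','w34.png');big(im,'w34b.png')
E
```

```text
clock: 48.32
tool_pos: [557.6, 184.9, 148.1]
tcp_rot: [[-0.156, -0.003, 0.988], [-0.988, -0.0, -0.156], [0.0, -1.0, -0.003]]
ft_force: [-1.2, -0.5, -2.5]
width: 0.118
clock: 48.82
tool_pos: [556.6, 181.5, 57.3]
tcp_rot: [[-0.159, -0.005, 0.987], [-0.987, -0.001, -0.159], [0.002, -1.0, -0.004]]
ft_force: [0.9, 0.7, -0.5]
width: 0.121
clock 48.83 pos [556.6 181.5  57.3] toolx yaw -1.731 turn 0.0 shift after turn [-1.5 34.8  2. ] F [ 0.9  0.7 -0.5] w 0.121 j [ 0.23  0.25  1.69 -0.    1.21  1.96]
```

View pics/w34b.png

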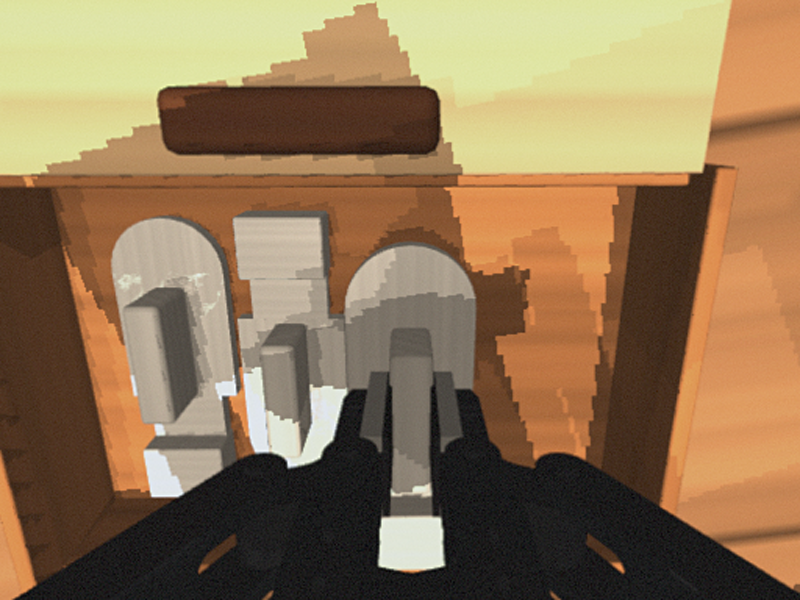

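```bash
python3 -m pendant '[[[-0.5,15,1],[0,0,0],1],[[0,12,0],[0,0,0],1],[[0,6,0],[0,0,0],1],[[0,1.5,0],[0,0,0],1],[[0,0,0],[0,0,0],1],[[0,0,0],[0,0,0],1]]' 60
python3 - <<'E'
from h import *
C=np.array([554.3,205.6]);ex=np.array([.987,-.159]);ey=np.array([.159,.987])
p=C+8*ex-22*ey
go(*p,22.5,-1.731)
E
```

```text
clock: 49.62
tool_pos: [560.2, 183.1, 25.5]
tcp_rot: [[-0.159, 0.001, 0.987], [-0.987, 0.0, -0.159], [-0.0, -1.0, 0.001]]
ft_force: [-0.6, 0.7, -0.9]
width: 0.119
clock 49.62 pos [560.2 183.1  25.5] toolx yaw -1.73 turn 0.001 shift after turn [ 0.7  3.  -1.5] F [-0.6  0.7 -0.9] w 0.119 j [ 0.23  0.29  1.7  -0.    1.15  1.96]
```

```bash
python3 -m pendant '[[[0.5,2.5,-1],[0,0,0],1],[[0,0,0],[0,0,0],1],[[0,0,0],[0,0,0],0.5],[[0,0,0],[0,0,0],0.5],[[0,0,0],[0,0,0],0.5],[[0,-15,0],[0,0,0],0.5],[[0,-30,0],[0,0,0],0.5],[[0,-45,0],[0,0,0],0.4],[[0,-45,0],[0,0,0],0.4],[[0,0,0],[0,0.063,0],0.4],[[0,0,0],[0,0,0],0.4]]' 60
python3 - <<'E'
from h import *
go(545.1,-270.6,125,-1.794)
s,im=snap('wrist','w35.png');big(im,'w35b.png')
E
```

```text
clock: 51.0
tool_pos: [559.3, 182.7, 159.2]
tcp_rot: [[-0.221, 0.002, 0.975], [-0.975, 0.001, -0.221], [-0.001, -1.0, 0.002]]
ft_force: [0.3, -0.2, 0.2]
width: 0.306
clock 51.0 pos [559.3 182.7 159.2] toolx yaw -1.793 turn 0.001 shift after turn [445.3  34.   86.4] F [ 0.3 -0.2  0.2] w 0.306 j [0.23 0.14 1.61 0.   1.39 2.02]
```

View pics/w35b.png

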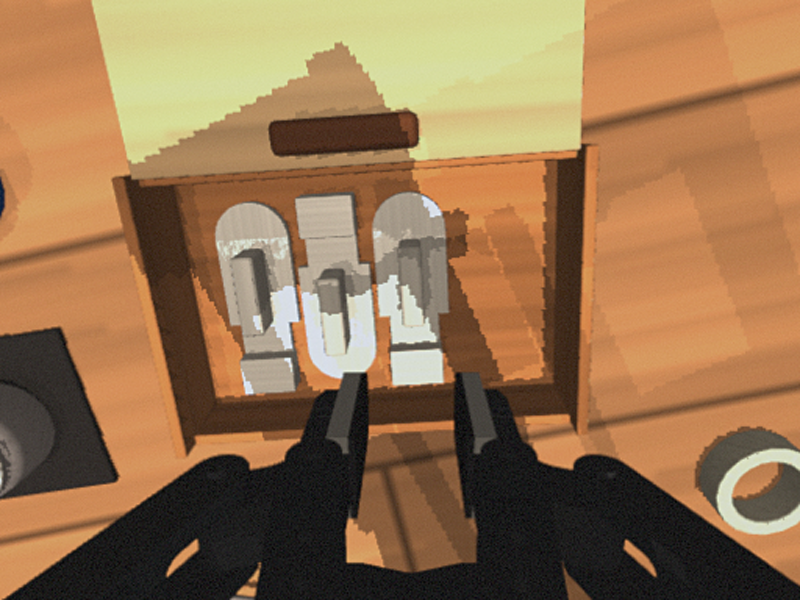

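```bash
python3 -m pendant '[[[44.5,0,8.6],[0,0,0],0.4],[[44.5,0,8.6],[0,0,0],0.4],[[44.5,0,8.6],[0,0,0],0.4],[[44.5,0,8.6],[0,0,0],0.4],[[44.5,0,8.6],[0,0,0],0.4],[[44.5,0,8.6],[0,0,0],0.4],[[44.5,0,8.6],[0,0,0],0.4],[[44.5,0,8.6],[0,0,0],0.4],[[44.5,0,8.6],[0,0,0],0.4],[[44.5,0,8.6],[0,0,0],0.4],[[0,35,0],[0,0,0],0.4],[[0,0,0],[0,0,0],0.4]]' 60
python3 - <<'E'
from h import *
_,A=snap('scene','s3.png');_,B=snap('side','d3.png');k=1.5625
print('jar cap',onz(A,120/k,350/k,90),onz(B,382/k,180/k,90))
go(545.1,-270.6,52,-1.794)
s,im=snap('wrist','w36.png');big(im,'w36b.png')
E
```

```text
clock: 52.55
tool_pos: [541.4, -269.3, 118.3]
tcp_rot: [[-0.221, -0.007, 0.975], [-0.975, 0.004, -0.221], [-0.003, -1.0, -0.008]]
ft_force: [-0.5, -0.0, -0.7]
width: 0.298
jar cap [ 664.68417592 -411.69638519   90.        ] [ 653.94866022 -403.43826079   90.        ]
clock 52.65 pos [ 543.7 -269.6  122. ] toolx yaw -1.792 turn 0.002 shift after turn [ 0.7 70.   1.7] F [-0.9 -0.6  0.2] w 0.299 j [-0.54  0.23  1.58  0.    1.33  1.25]
```

View pics/w36b.png

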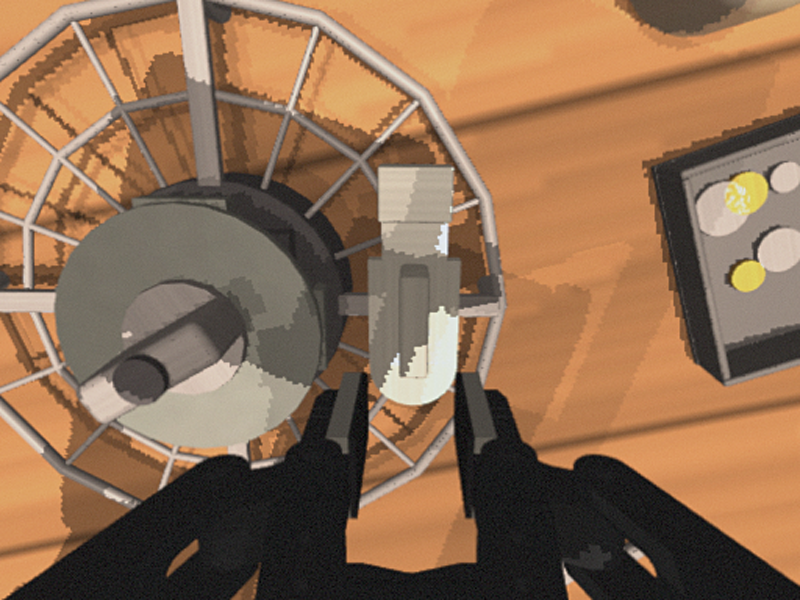

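```bash
python3 -m pendant '[[[0.7,25,1.5],[0,0,0],0.4],[[0,25,0],[0,0,0],0.4],[[0,15,0],[0,0,0],0.4],[[0,5,0],[0,0,0],0.4],[[0,0,0],[0,0,0],0.4],[[0,0,0],[0,0,0],0.4]]' 60
python3 - <<'E'
from h import *
go(545.1,-270.6,52,-1.794)
E
```

```text
clock: 53.45
tool_pos: [546.4, -271.8, 53.8]
tcp_rot: [[-0.221, 0.002, 0.975], [-0.975, -0.001, -0.221], [0.001, -1.0, 0.002]]
ft_force: [-0.2, -1.1, -0.3]
width: 0.299
clock 53.45 pos [ 546.4 -271.8   53.8] toolx yaw -1.793 turn 0.001 shift after turn [-0.9  1.8 -1.6] F [-0.2 -1.1 -0.3] w 0.299 j [-0.55  0.3   1.62  0.    1.21  1.25]
```

```bash
python3 -m pendant '[[[-0.5,2,-1.2],[0,0,0],0.4],[[0,0,0],[0,0,0],1],[[0,0,0],[0,0,0],1],[[0,0,0],[0,0,0],1],[[0,0,0],[0,0,0],1],[[0,0,0],[0,0,0],1]]' 60
python3 - <<'E'
from h import *
go(545.1,-270.6,52,-1.794)
E
python3 -m pendant '[[[8,0,0],[0,0,0],1],[[10,0,0],[0,0,0],1],[[12,0,0],[0,0,0],1],[[12,0,0],[0,0,0],1],[[0,0,0],[0,0,0],1],[[0,-20,0],[0,0,0],1],[[0,-40,0],[0,0,0],1],[[0,-40,0],[0,-0.064,0],1],[[0,0,0],[0,0,0],1],[[0,0,0],[0,0,0],1]]' 60
python3 - <<'E'
from h import *
C=np.array([554.3,205.6]);ex=np.array([.987,-.159]);ey=np.array([.159,.987])
p=C-8*ex-65*ey
go(*p,150,-1.731)
s,im=snap('wrist','w37.png');big(im,'w37b.png')
E
```

```text
clock: 54.2
tool_pos: [544.8, -270.8, 50.8]
tcp_rot: [[-0.221, 0.0, 0.975], [-0.975, -0.0, -0.221], [0.0, -1.0, 0.0]]
ft_force: [-1.6, 0.1, 5.1]
width: 0.123
clock 54.2 pos [ 544.8 -270.8   50.8] toolx yaw -1.794 turn 0.0 shift after turn [-0.3 -1.2  0.2] F [-1.6  0.1  5.1] w 0.123 j [-0.55  0.3   1.63  0.    1.21  1.25]
clock: 55.45
tool_pos: [535.2, -311.1, 150.5]
tcp_rot: [[-0.158, -0.0, 0.987], [-0.987, 0.0, -0.158], [-0.0, -1.0, -0.0]]
ft_force: [-0.5, 0.8, -1.2]
width: 0.124
clock 55.45 pos [ 535.2 -311.1  150.5] toolx yaw -1.73 turn 0.001 shift after turn [-448.2    0.6  -71.5] F [-0.5  0.8 -1.2] w 0.124 j [-0.61  0.23  1.52  0.    1.39  1.12]
```

View pics/w37b.png

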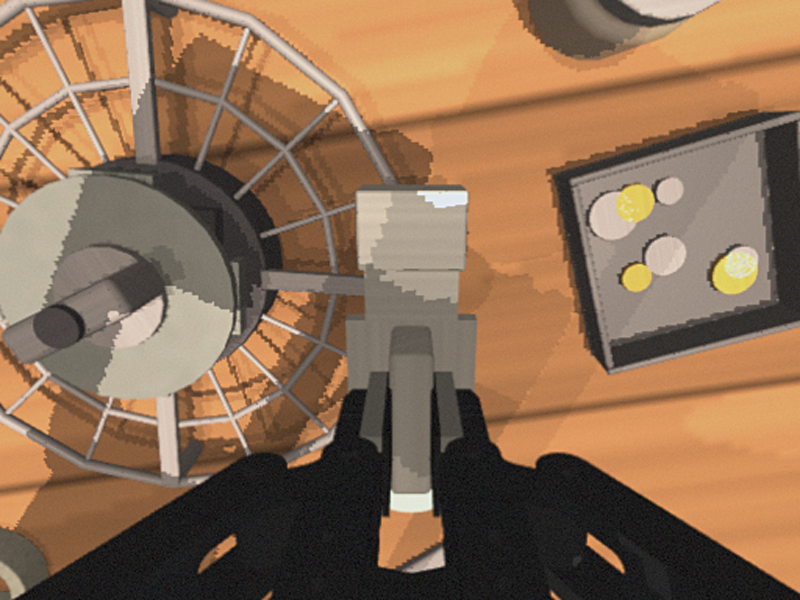

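```bash
python3 -m pendant '[[[-44.8,-1,-7.1],[0,0,0],1],[[-44.8,0,-7.1],[0,0,0],1],[[-44.8,0,-7.1],[0,0,0],1],[[-44.8,0,-7.1],[0,0,0],1],[[-44.8,0,-7.1],[0,0,0],1],[[-44.8,0,-7.1],[0,0,0],1],[[-44.8,0,-7.1],[0,0,0],1],[[-44.8,0,-7.1],[0,0,0],1],[[-44.8,0,-7.1],[0,0,0],1],[[-44.8,0,-7.1],[0,0,0],1],[[0,0,0],[0,0,0],1],[[0,0,0],[0,0,0],1]]' 60
python3 -m pendant '[[[0,30,0],[0,0,0],1],[[0,40,0],[0,0,0],1],[[0,20,0],[0,0,0],1],[[0,0,0],[0,0,0],1],[[0,0,0],[0,0,0],1]]' 60
python3 - <<'E'
from h import *
C=np.array([554.3,205.6]);ex=np.array([.987,-.159]);ey=np.array([.159,.987])
p=C-8*ex-65*ey
go(*p,21.3,-1.731)
s,im=snap('wrist','w38.png');big(im,'w38b.png')
E
```

```text
clock: 57.0
tool_pos: [535.0, 141.7, 150.1]
tcp_rot: [[-0.157, -0.003, 0.988], [-0.988, -0.001, -0.157], [0.001, -1.0, -0.002]]
ft_force: [-0.0, -0.3, -0.6]
width: 0.123
clock: 57.62
tool_pos: [537.1, 141.8, 62.9]
tcp_rot: [[-0.159, 0.002, 0.987], [-0.987, 0.0, -0.159], [-0.001, -1.0, 0.002]]
ft_force: [-0.6, -0.1, -0.9]
width: 0.121
clock 57.62 pos [537.1 141.8  62.9] toolx yaw -1.73 turn 0.001 shift after turn [-0.8 41.6 -1.2] F [-0.6 -0.1 -0.9] w 0.121 j [ 0.17  0.16  1.78 -0.    1.2   1.9 ]
```

View pics/w38b.png

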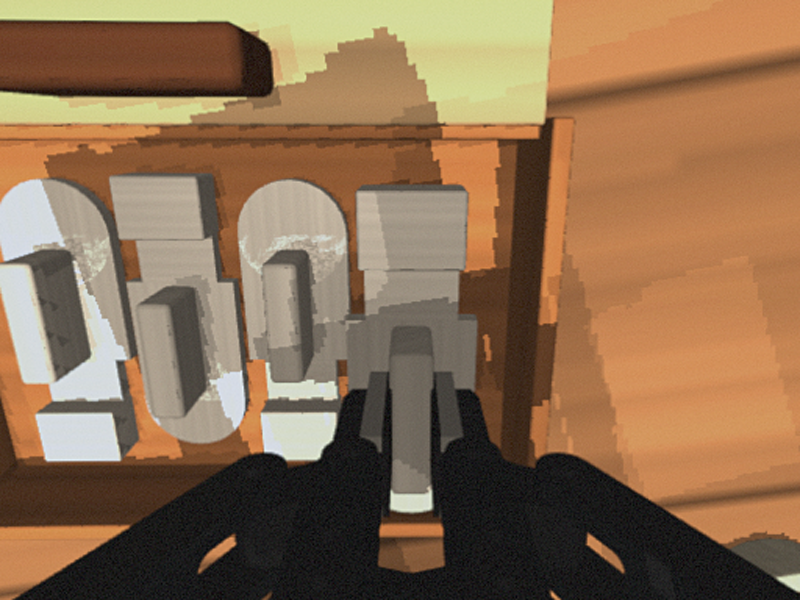

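Run:
```python
from h import *
s,im=snap('wrist','w39.png');k=1.5625
C=np.array([554.3,205.6]);ex=np.array([.987,-.159]);ey=np.array([.159,.987])
for n,x,y,z in [('blade2 right edge',349,300,12),('blade2 left',238,300,12),('-y floor line',497,200,6),('-y wall top inner',541,140,56),('held edge L',346,330,55),('held R',477,330,55),('root far R',467,186,65)]:
    p=onz(im,x/k,y/k,z,s)[:2];print(n,'case',round((p-C)@ex,1),round((p-C)@ey,1))
p=np.array(s['tool_pos'])[:2];print('tcp',(p-C)@ex,(p-C)@ey)
```

```text
blade2 right edge case 7.8 -42.2
blade2 left case 7.7 0.5
-y floor line case 45.2 -98.2
-y wall top inner case 67.8 -101.3
held edge L case 12.1 -46.2
held R case 12.2 -86.2
root far R case 56.5 -80.7
tcp -6.4815823358340205 -65.49384743522668
```

```bash
python3 -m pendant '[[[-0.8,15,-1],[0,0,0],1],[[0,14,0],[0,0,0],1],[[0,8,0],[0,0,0],1],[[0,3,0],[0,0,0],1],[[0,0,0],[0,0,0],1],[[0,0,0],[0,0,0],1]]' 60
python3 - <<'E'
from h import *
C=np.array([554.3,205.6]);ex=np.array([.987,-.159]);ey=np.array([.159,.987])
p=C-8*ex-65*ey
go(*p,21.3,-1.731)
E
```

```text
clock: 58.48
tool_pos: [535.3, 143.0, 21.5]
tcp_rot: [[-0.158, 0.0, 0.987], [-0.987, 0.0, -0.158], [-0.0, -1.0, 0.0]]
ft_force: [-0.5, -0.6, -0.9]
width: 0.122
clock 58.48 pos [535.3 143.   21.5] toolx yaw -1.73 turn 0.001 shift after turn [0.1 0.2 0.8] F [-0.5 -0.6 -0.9] w 0.122 j [0.17 0.21 1.8  0.   1.13 1.9 ]
```

```bash
python3 -m pendant '[[[0,0.7,0],[0,0,0],1],[[0,0,0],[0,0,0],0.5],[[0,0,0],[0,0,0],0.5],[[0,0,0],[0,0,0],0.5],[[0,-15,0],[0,0,0],0.5],[[0,-30,0],[0,0,0],0.5],[[0,-45,0],[0,0,0],0.4],[[0,-45,0],[0,0,0],0.4],[[0,-40,-20],[0,0,0],-1],[[0,0,0],[0,0,0],-1],[[0,0,0],[0,0,0],-1]]' 60
python3 - <<'E'
from h import *
go(639,195,130,-0.159)
s,im=snap('wrist','w40.png');big(im,'w40b.png')
E
```

```text
clock: 59.85
tool_pos: [515.5, 146.1, 196.4]
tcp_rot: [[-0.158, 0.001, 0.987], [-0.987, 0.0, -0.158], [-0.0, -1.0, 0.001]]
ft_force: [0.2, 0.0, -0.4]
width: 0.913
clock 59.85 pos [515.5 146.1 196.4] toolx yaw -1.729 turn -1.57 shift after turn [114.1  66.5  67.8] F [ 0.2  0.  -0.4] w 0.913 j [ 0.18 -0.03  1.71 -0.    1.45  1.91]
```

View pics/w40b.png

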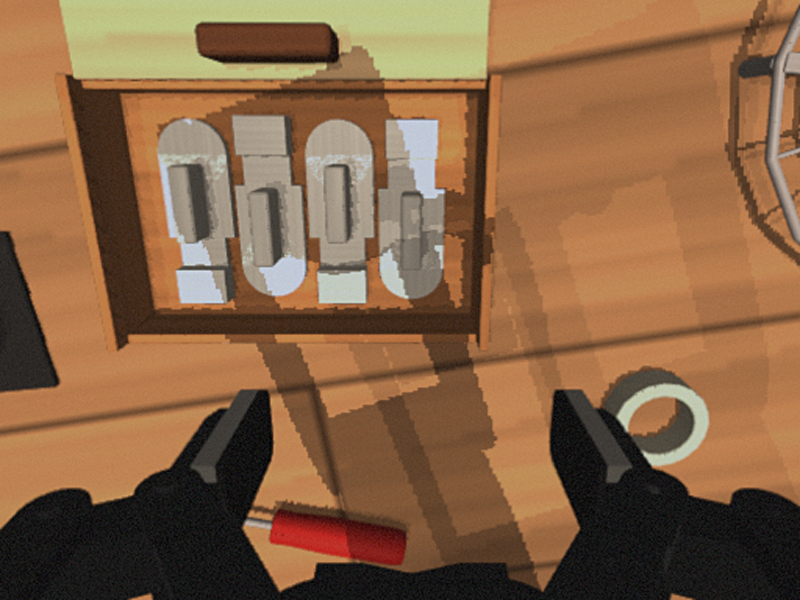

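```bash
python3 -m pendant '[[[-22.6,0,38],[0,0,0],-1],[[-22.6,0,38],[0,0,0],-1],[[-22.6,0,38],[0,0,0],-1],[[0,0,0],[0,-0.1745,0],-1],[[0,0,0],[0,-0.1745,0],-1],[[0,0,0],[0,-0.1745,0],-1],[[0,0,0],[0,-0.1745,0],-1],[[0,0,0],[0,-0.1745,0],-1],[[0,0,0],[0,-0.1745,0],-1],[[0,0,0],[0,-0.1745,0],-1],[[0,0,0],[0,-0.1745,0],-1],[[0,0,0],[0,-0.1745,0],-1]]' 60
python3 -m pendant '[[[0,40,0],[0,0,0],-1],[[0,20,0],[0,0,0],-1],[[0,0,0],[0,0,0],-1],[[0,0,0],[0,0,0],-1]]'
python3 - <<'E'
from h import *
go(639,195,60,-0.159)
s,im=snap('wrist','w41.png');big(im,'w41b.png')
E
```

```text
clock: 61.4
tool_pos: [637.9, 194.6, 193.5]
tcp_rot: [[0.988, -0.003, 0.153], [-0.153, -0.001, 0.988], [-0.003, -1.0, -0.001]]
ft_force: [0.6, -0.1, 0.6]
width: 0.999
clock: 61.9
tool_pos: [639.1, 195.1, 136.6]
tcp_rot: [[0.987, 0.001, 0.159], [-0.159, 0.0, 0.987], [0.001, -1.0, 0.0]]
ft_force: [-0.2, 0.2, 1.0]
width: 1.003
clock 61.9 pos [639.1 195.1 136.6] toolx yaw -0.159 turn -0.0 shift after turn [-0.2 76.6 -0.1] F [-0.2  0.2  1. ] w 1.003 j [0.22 0.37 1.38 0.   1.39 0.38]
```

View pics/w41b.png

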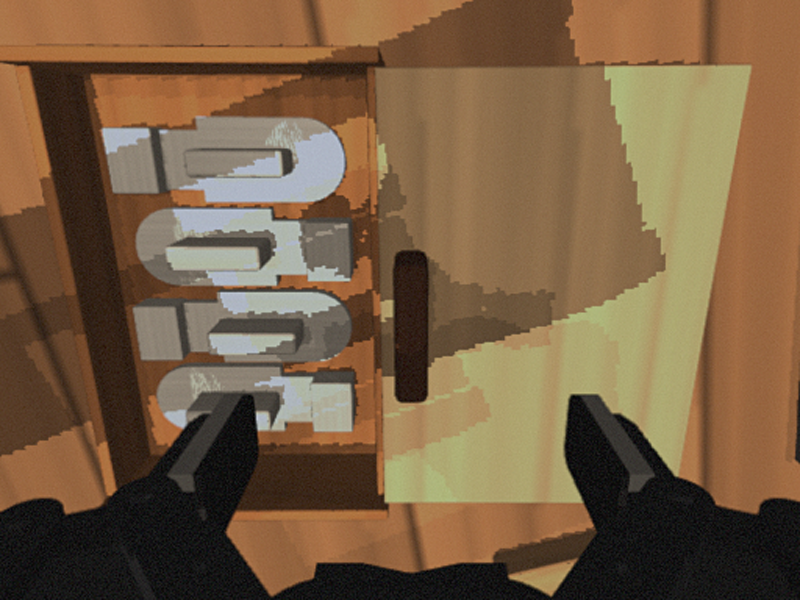

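```bash
python3 -m pendant '[[[0,30,0],[0,0,0],-1],[[0,30,0],[0,0,0],-1],[[0,15,0],[0,0,0],-1],[[0,0,0],[0,0,0],-1],[[0,0,0],[0,0,0],1],[[0,0,0],[0,0,0],1],[[0,0,0],[0,0,0],1],[[0,0,0],[0,0,0],1],[[0,0,0],[0,0,0],1],[[0,0,0],[0,0,0],1],[[0,0,0],[0,0,0],1]]' 60
python3 -m pendant '[[[-10,0,0],[0,0,0],1],[[-15,0,0],[0,0,0],1],[[-15,0,0],[0,0,0],1],[[-15,0,0],[0,0,0],1],[[-15,0,0],[0,0,0],1],[[-15,0,0],[0,0,0],1],[[-15,0,0],[0,0,0],1],[[-15,0,0],[0,0,0],1],[[-15,0,0],[0,0,0],1],[[-10,0,0],[0,0,0],1],[[-4,0,0],[0,0,0],1],[[0,0,0],[0,0,0],1]]'
python3 - <<'E'
from h import *
go(639-146*.987,195+146*.159,60,-0.159)
E
```

```text
clock: 63.32
tool_pos: [639.0, 195.1, 61.5]
tcp_rot: [[0.987, 0.001, 0.158], [-0.158, 0.0, 0.987], [0.001, -1.0, 0.0]]
ft_force: [-2.3, -0.9, 5.6]
width: 0.151
clock: 64.82
tool_pos: [495.9, 217.6, 61.4]
tcp_rot: [[0.987, 0.0, 0.158], [-0.158, -0.0, 0.987], [0.0, -1.0, -0.0]]
ft_force: [-1.3, -3.6, 9.2]
width: 0.151
clock 64.83 pos [495.9 217.6  61.4] toolx yaw -0.159 turn 0.0 shift after turn [-1.1  1.4  0.4] F [-1.3 -3.6  9.2] w 0.151 j [ 0.32  0.12  1.82 -0.    1.2   0.48]
```

```bash
python3 -m pendant '[[[-2,0,0],[0,0,0],1],[[-2,0,0],[0,0,0],1],[[0,0,0],[0,0,0],1],[[0,0,0],[0,0,0],1]]'
python3 - <<'E'
from h import *
go(639-146*.987,195+146*.159,60,-0.159)
E
```

```text
clock: 65.32
tool_pos: [494.8, 217.8, 61.4]
tcp_rot: [[0.987, 0.006, 0.159], [-0.159, -0.0, 0.987], [0.006, -1.0, 0.0]]
ft_force: [14.0, -4.2, -2.6]
width: 0.147
clock 65.33 pos [494.8 217.8  61.4] toolx yaw -0.159 turn -0.0 shift after turn [0.  1.4 0.4] F [14.  -4.2 -2.6] w 0.147 j [ 0.32  0.12  1.83 -0.    1.19  0.48]
```

```bash
python3 -m pendant '[[[-2,0,0],[0,0,0],1],[[-1,0,0],[0,0,0],1],[[0,0,0],[0,0,0],1],[[0,0,0],[0,0,0],1]]'
python3 - <<'E'
from h import *
go(639-146*.987,195+146*.159,60,-0.159)
E
python3 -m pendant '[[[4,0,0],[0,0,0],1],[[0,0,0],[0,0,0],1],[[0,0,0],[0,0,0],-1],[[0,0,0],[0,0,0],-1],[[0,0,0],[0,0,0],-1],[[0,-30,0],[0,0,0],-1],[[0,-50,0],[0,0,0],-1],[[0,-50,0],[0,0,0],-1],[[0,-50,0],[0,0,0],-1],[[0,0,0],[0,0,0],-1],[[0,0,0],[0,0,0],-1]]'
python3 - <<'E'
from h import *
s,im=snap('wrist','w42.png');big(im,'w42b.png')
for n in ['scene','side']:
    _,m=snap(n,n+'9.png');big(m,n+'9b.png')
E
```

```text
clock: 65.82
tool_pos: [494.7, 217.8, 61.5]
tcp_rot: [[0.987, 0.011, 0.159], [-0.159, -0.0, 0.987], [0.011, -1.0, 0.001]]
ft_force: [31.3, -4.4, -16.4]
width: 0.149
clock 65.83 pos [494.7 217.8  61.5] toolx yaw -0.16 turn -0.001 shift after turn [0.1 1.5 0.4] F [ 31.3  -4.4 -16.4] w 0.149 j [ 0.32  0.11  1.83 -0.    1.19  0.48]
clock: 67.2
tool_pos: [493.2, 218.3, 240.3]
tcp_rot: [[0.987, -0.0, 0.158], [-0.158, -0.0, 0.987], [-0.0, -1.0, -0.0]]
ft_force: [0.0, 0.6, -1.4]
width: 1.003
```

View pics/w42b.png

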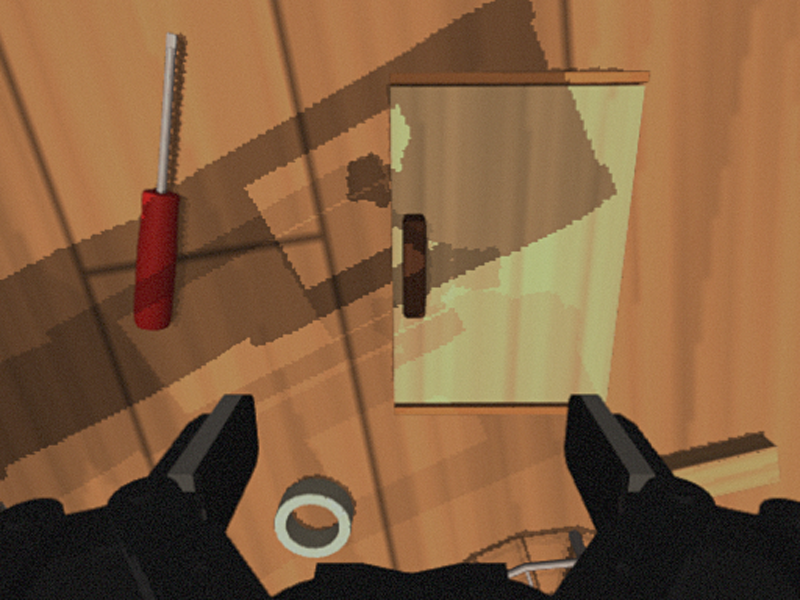

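View pics/scene9b.png

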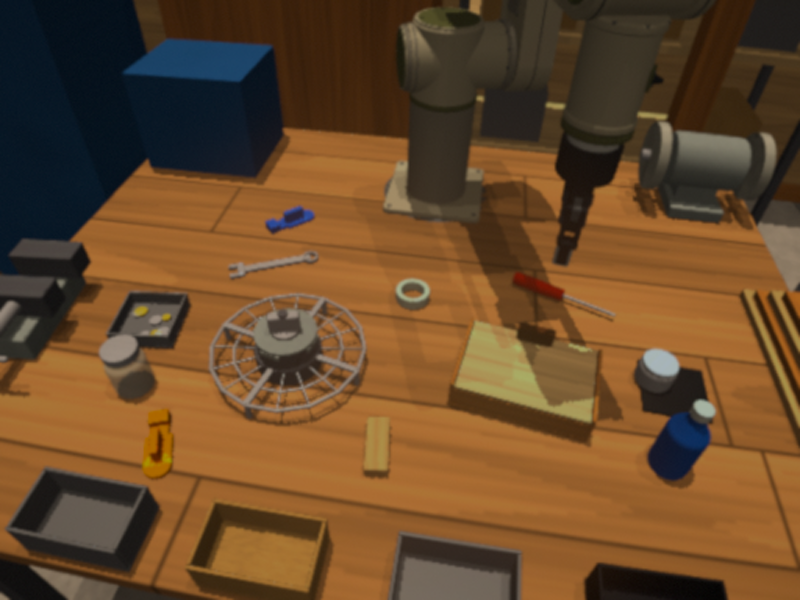

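View pics/side9b.png

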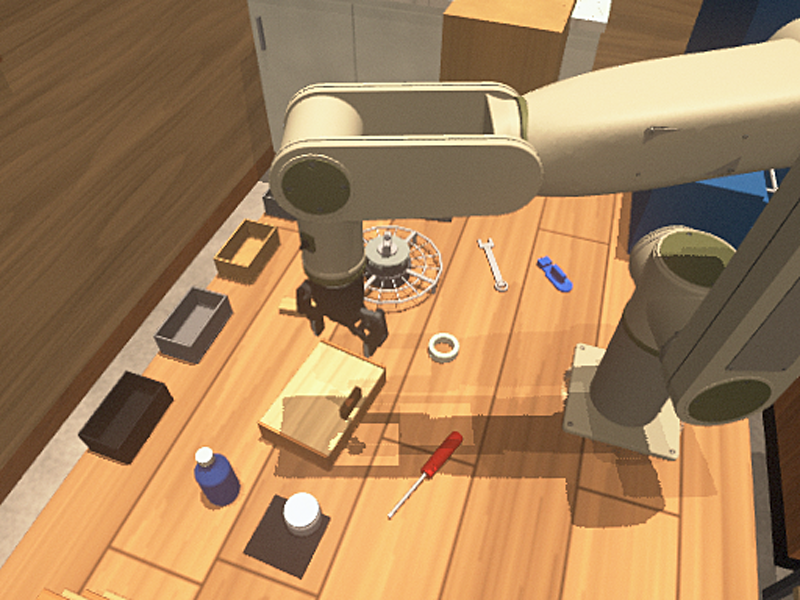

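Run:
```python
from h import *
A=ctrl.get_image('scene');B=ctrl.get_image('side');k=1.5625
print(onz(A,659/k,361/k,50),onz(B,302/k,511/k,50))
go(518,453,240,-0.159-1.571)
go(518,453,240,-0.159)
```

```text
[503.0263762  419.51421203  50.        ] [497.96969142 425.8868371   50.        ]
clock 67.45 pos [492.8 218.1 239.2] toolx yaw -0.159 turn -1.571 shift after turn [236.   -1.1  12.4] F [ 0.9  0.2 -0.2] w 0.997 j [ 0.32 -0.04  1.65  0.    1.53  0.48]
clock 67.45 pos [492.8 218.1 239.2] toolx yaw -0.159 turn 0.0 shift after turn [-12.3  -1.1 236. ] F [ 0.9  0.2 -0.2] w 0.997 j [ 0.32 -0.04  1.65  0.    1.53  0.48]
```

```bash
python3 -m pendant '[[[-5.5,0,45],[0,0,0],-1],[[-5.5,0,45],[0,0,0],-1],[[-5.5,20,45],[0,0,0],-1],[[-5.5,20,45],[0,0,0],-1],[[0,0,0],[0,0,0],-1],[[0,0,0],[0,0,0],-1]]'
python3 - <<'E'
from h import *
go(500,422,190,-0.159)
s,im=snap('wrist','w43.png');big(im,'w43b.png')
E
```

```text
clock: 68.2
tool_pos: [500.0, 399.1, 200.0]
tcp_rot: [[0.987, -0.001, 0.158], [-0.158, -0.001, 0.987], [-0.001, -1.0, -0.001]]
ft_force: [-0.3, -0.5, 0.4]
width: 0.998
clock 68.2 pos [500.  399.1 200. ] toolx yaw -0.159 turn 0.0 shift after turn [-3.6 10.  22.6] F [-0.3 -0.5  0.4] w 0.998 j [ 0.59  0.25  1.41 -0.    1.48  0.75]
```

View pics/w43b.png

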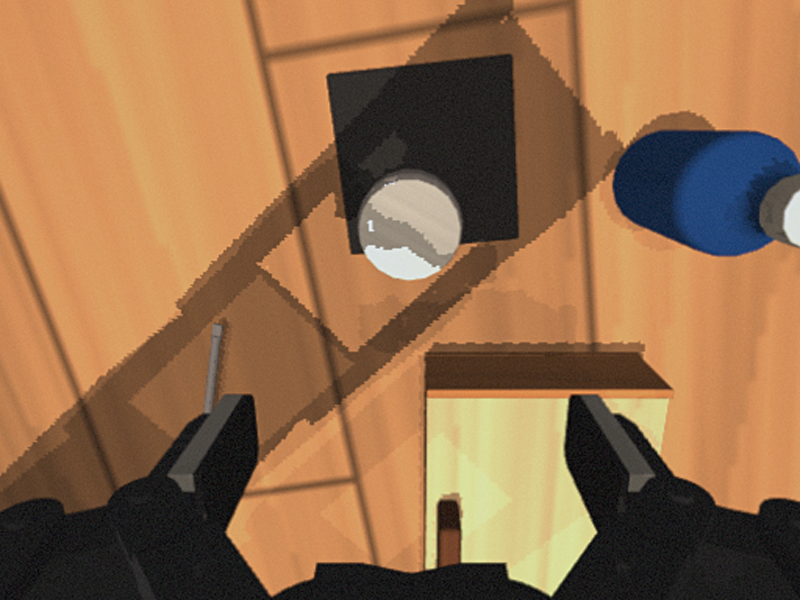

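Run:
```python
from h import *
s,im=snap('wrist','w44.png');k=1.5625
f=lambda x,y,z:np.round(onz(im,x/k,y/k,z,s)[:2],1)
t=f(410,229,50);pc=np.array([f(*p,5) for p in [(328,74),(512,55),(518,237),(352,254)]])
print('tin',t,'diam',f(359,229,50)-f(461,229,50),'pad',pc.tolist(),pc.mean(0))
go(*t,12,-0.159)
```

```text
tin [503.7 421.6] diam [-56.2   9. ] pad [[469.3, 511.8], [577.2, 504.7], [570.4, 397.1], [462.3, 403.1]] [519.8   454.175]
clock 68.3 pos [500.8 398.8 201.4] toolx yaw -0.16 turn -0.001 shift after turn [ -0.9 189.4  22.9] F [ 1.3  0.4 -0.3] w 0.999 j [ 0.59  0.25  1.41 -0.    1.48  0.75]
```

```bash
python3 -m pendant '[[[-0.9,0,22.5],[0,0,0],-1],[[0,50,0],[0,0,0],-1],[[0,50,0],[0,0,0],-1],[[0,50,0],[0,0,0],-1],[[0,20,0],[0,0,0],-1],[[0,8,0],[0,0,0],-1],[[0,0,0],[0,0,0],-1],[[0,0,0],[0,0,0],-1]]'
python3 - <<'E'
from h import *
go(503.7,421.6,12,-0.159)
s,im=snap('wrist','w45.png');big(im,'w45b.png')
E
```

```text
clock: 69.3
tool_pos: [504.5, 422.9, 25.4]
tcp_rot: [[0.987, 0.003, 0.158], [-0.158, 0.002, 0.987], [0.003, -1.0, 0.003]]
ft_force: [-0.8, 0.1, 0.2]
width: 1.001
clock 69.3 pos [504.5 422.9  25.4] toolx yaw -0.159 turn -0.0 shift after turn [-0.7 13.4 -1.4] F [-0.8  0.1  0.2] w 1.001 j [0.62 0.46 1.49 0.   1.19 0.78]
```

View pics/w45b.png

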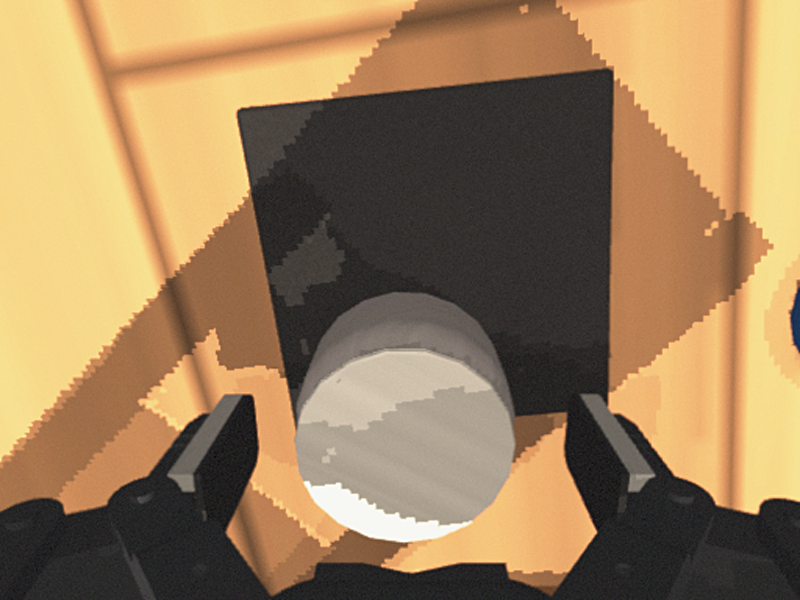

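```bash
python3 - <<'E'
from h import *
s,im=snap('wrist','w46.png');k=1.5625
print(onz(im,406/k,446/k,50,s))
E
python3 -m pendant '[[[-0.7,6,-1],[0,0,0],-1],[[0,5,0],[0,0,0],-1],[[0,0,0],[0,0,0],-1],[[0,0,0],[0,0,0],1],[[0,0,0],[0,0,0],1],[[0,0,0],[0,0,0],1],[[0,0,0],[0,0,0],1],[[0,0,0],[0,0,0],1],[[0,0,0],[0,0,0],1]]' 60
python3 - <<'E'
from h import *
go(518.8,453.3,30,-0.159)
E
```

```text
[502.87789406 422.41254512  50.        ]
clock: 70.53
tool_pos: [502.6, 421.3, 12.4]
tcp_rot: [[0.987, 0.001, 0.158], [-0.158, 0.001, 0.987], [0.001, -1.0, 0.001]]
ft_force: [0.6, 0.5, 5.4]
width: 0.697
clock 70.53 pos [502.6 421.3  12.4] toolx yaw -0.159 turn -0.0 shift after turn [ 10.9 -17.5  34.2] F [0.6 0.5 5.4] w 0.697 j [0.62 0.47 1.5  0.   1.17 0.78]
```

```bash
python3 -m pendant '[[[0,-12,0],[0,0,0],1],[[0,-6,0],[0,0,0],1],[[5.5,0,17],[0,0,0],1],[[5.4,0,16.6],[0,0,0],1],[[0,0,0],[0,0,0],1],[[0,0,0],[0,0,0],1]]' 60
python3 - <<'E'
from h import *
go(518.8,452.7,12.9,-0.159)
E
```

```text
clock: 71.28
tool_pos: [517.7, 451.8, 29.4]
tcp_rot: [[0.987, -0.001, 0.158], [-0.158, -0.001, 0.987], [-0.001, -1.0, -0.001]]
ft_force: [0.1, 0.4, -2.0]
width: 0.7
clock 71.28 pos [517.7 451.8  29.4] toolx yaw -0.159 turn 0.0 shift after turn [ 0.9 16.5  1. ] F [ 0.1  0.4 -2. ] w 0.7 j [ 0.64  0.52  1.39 -0.    1.23  0.8 ]
```

```bash
python3 -m pendant '[[[0.9,6,1],[0,0,0],1],[[0,6,0],[0,0,0],1],[[0,3,0],[0,0,0],1],[[0,1,0],[0,0,0],1],[[0,0,0],[0,0,0],1],[[0,0,0],[0,0,0],1]]' 60
python3 - <<'E'
from h import *
go(518.8,452.7,12.4,-0.159)
E
```

```text
clock: 72.03
tool_pos: [519.4, 453.4, 14.1]
tcp_rot: [[0.987, 0.0, 0.158], [-0.158, 0.0, 0.987], [0.0, -1.0, 0.0]]
ft_force: [0.0, 0.1, -1.4]
width: 0.698
clock 72.03 pos [519.4 453.4  14.1] toolx yaw -0.159 turn 0.0 shift after turn [-0.5  1.7 -0.8] F [ 0.   0.1 -1.4] w 0.698 j [0.64 0.55 1.39 0.   1.21 0.8 ]
```

```bash
python3 -m pendant '[[[-0.3,1.5,-0.5],[0,0,0],1],[[0,0,0],[0,0,0],1],[[0,0,0],[0,0,0],-1],[[0,0,0],[0,0,0],-1],[[0,0,0],[0,0,0],-1],[[0,0,0],[0,0,0],-1],[[0,-20,0],[0,0,0],-1],[[0,-50,0],[0,0,0],-1],[[0,-50,0],[0,0,0],-1],[[0,-50,0],[0,0,0],-1],[[0,0,-50],[0,0,0],-1],[[0,0,0],[0,0,0],-1]]' 60
python3 - <<'E'
from h import *
s,im=snap('wrist','w47.png');big(im,'w47b.png')
go(500,400,200)
for n in ['scene','side']:
    _,m=snap(n,n+'10.png');big(m,n+'10b.png')
E
```

```text
clock: 73.53
tool_pos: [510.8, 401.1, 184.0]
tcp_rot: [[0.987, 0.001, 0.16], [-0.16, -0.0, 0.987], [0.001, -1.0, -0.0]]
ft_force: [-0.6, 0.2, -0.4]
width: 1.0
clock 73.58 pos [511.  402.5 183.8] toolx yaw -0.161 turn 0 shift after turn [-10.5 -16.3  -4.2] F [ 0.9 -0.6  0.5] w 0.995 j [0.59 0.29 1.39 0.   1.46 0.75]
```

View pics/w47b.png

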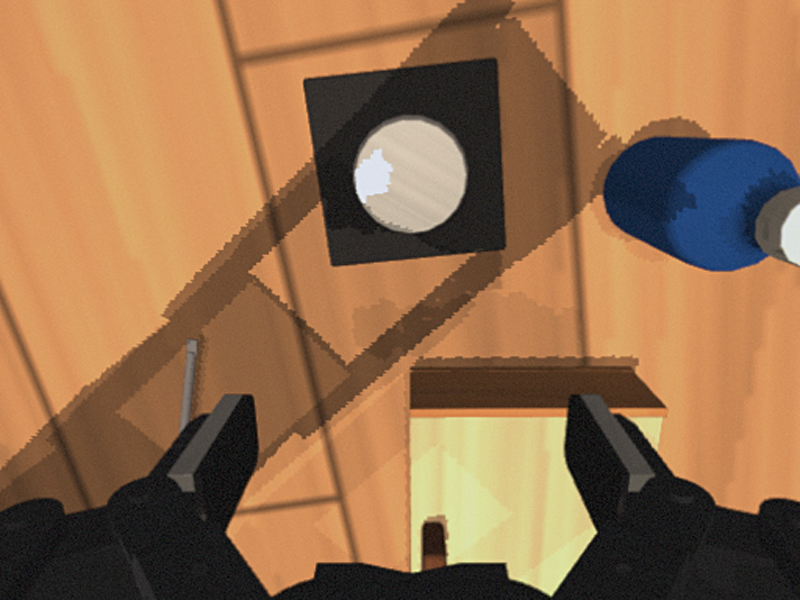

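View pics/side10b.png

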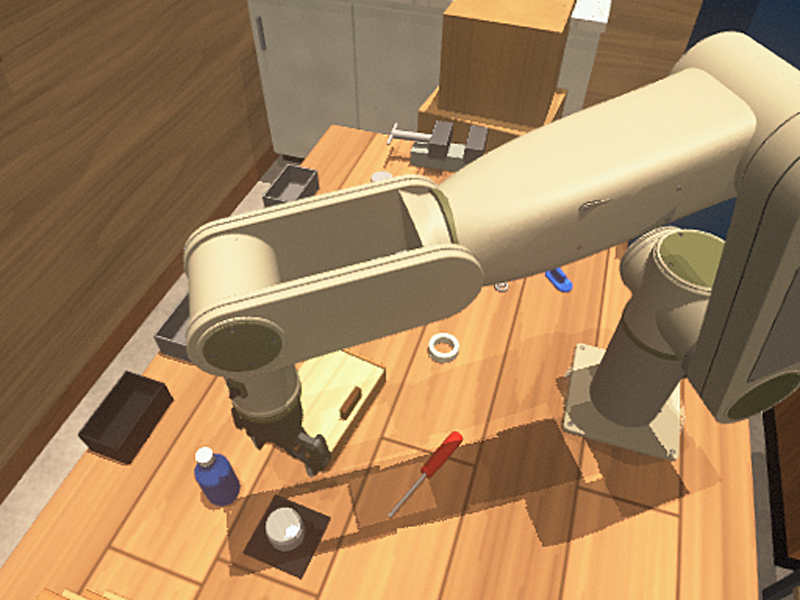

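Run:
```python
from h import *
s,im=snap('wrist','w48.png');k=1.5625
f=lambda x,y,z,s=s:onz(im,x/k,y/k,z,s)[:2].round(1)
pc=np.array([f(*p,5) for p in [(304,80),(496,59),(505,246),(331,266)]])
print('tin',f(411,174,50),'pad',pc.mean(0))
R=np.array([[-.221,-.001,.975],[-.975,.001,-.221],[-.001,-1,-.001]])
s2={'tcp_rot':R,'tool_pos':np.array([478.4,-166.7,125.])}
q=[f(*p,105,s2) for p in [(328,108),(478,21),(498,68),(358,156)]]
for a,b in [(0,1),(3,2)]:
    d=q[b]-q[a];print('bar len',np.linalg.norm(d).round(1),'yaw',np.arctan2(d[1],d[0]), 'nut', (-0.223-np.arctan2(d[1],d[0]))%np.pi+np.pi)
print('mid',np.mean(q,0))
```

```text
tin [520.1 457.8] pad [518.95  457.775]
bar len 48.0 yaw -1.3071046231831562 nut 4.22569727677295
bar len 46.8 yaw -1.2578352688320162 nut 4.1764279224218095
mid [ 563.425 -186.75 ]
```

Run:
```python
from h import *
print(ctrl.observe()['clock']); print(ctrl.close_job())
```

```text
73.725
the job is handed in; nothing more can be done
None
```

The job is done and handed in at 73.7 s. All four blades are packed, the cover is shut and the tin stands in the middle of the pad.

**What I did, in order**
1. With the case shut, I moved the tin from the cover to the pad.
2. I slid the cover open to its stop.
3. I turned the nut clockwise to its stop.
4. I drew each blade outward about 45 mm, lifted it and laid it flat in the case, rib up, side by side.
5. I slid the cover shut to its stop.
6. The tin was then found a few centimetres off centre and hanging over the pad's edge. I had not been near it, so this was probably the announced knock. I put it back upright in the middle.

**Last checks**
- **Nut:** measured from a picture at 4.18 to 4.23 rad, against the 4.2 stop.
- **Cover:** about 31 N at the stop on closing, and the pictures show it shut.
- **Blades:** all four were seen flat, with gaps of a few millimetres, just before closing. They are hidden now.
- **Tin:** measured about 1 mm from the pad's centre.
- **Other things on the bench:** none looked out of place in the pictures after closing. I did not measure them.

**What disagreed**
- Only blade0 sat in the hub as described. Blades 1 and 3 lay across their sockets, and blade2 had its root outward. I still drew each one straight out first.
- The cover moved about 143 to 146 mm by the arm's reading, against the nominal 146.
- The cameras differed by 3 to 6 mm on some points, so I relied on the wrist camera.

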